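# Build up the test-sieve stack on the shaker

## Task

Build up the sieve stack on the sieve shaker's deck, ready for a run, one piece after another from the bottom: the receiver pan over the centring boss, then the fine, the medium and the coarse sieve, and the lid on top, each nested fully home and level in the one below. Set every piece down rather than dropping it, leave the jar, the brass weight, the beaker and the crucible that stand between them where they are, and let go of the finished stack.

Things in the scene. Friction and masses are not known exactly. Their poses are not given: they have to be found in the camera images.
- pan_center (a point): Receiver pan: bright steel, 60 mm outside and 55 mm inside diameter, 24 mm high, open on top, plain closed steel floor, no spigot (straight wall down to the bench). Its floor's underside is 6 mm above the foot, so it drops over the shaker's boss and its foot stands on the deck. Point: on the axis, half-way up (12 mm above the foot); z up. 0.11 kg. Grasp across its diameter from above.
- fine_center (a point): Fine sieve: bright steel round frame, 60 mm outside and 55 mm inside diameter, open on top, brass-coloured cloth that looks like a closed floor. 32 mm high: frame 24 mm, under it an 8 mm spigot (tapering from 51 to 45 mm diameter at its foot) that drops inside the rim below until the frame rests on it. Stands upright. Point: on the axis, half-way up (16 mm above the foot); z up. 0.12 kg. Grasp across the frame from above.
- medium_center (a point): Medium sieve: bright steel round frame, 60 mm outside and 55 mm inside diameter, open on top, steel wire cloth of 3 mm mesh (dense grid). 42 mm high: frame 34 mm, under it an 8 mm spigot (tapering from 51 to 45 mm diameter at its foot) that drops inside the rim below until the frame rests on it. Stands upright. Point: on the axis, half-way up (21 mm above the foot); z up. 0.13 kg. Grasp across the frame from above.
- coarse_center (a point): Coarse sieve: bright steel round frame, 60 mm outside and 55 mm inside diameter, open on top, steel cloth of 11 mm mesh (few thick wires). 56 mm high: frame 48 mm, under it an 8 mm spigot (tapering from 51 to 45 mm diameter at its foot) that drops inside the rim below until the frame rests on it. Stands upright. Point: on the axis, half-way up (28 mm above the foot); z up. 0.15 kg. Grasp across the frame from above.
- lid_knob (a point): Lid: steel disc, 60 mm diameter, 4 mm thick, with an upright black knob (20 mm diameter, 22 mm high). Under the disc a 7 mm spigot (tapering from 51 to 45 mm diameter at its foot) drops inside the rim below until the disc rests on it. 33 mm high, lies knob up. Point: middle of the knob, 22 mm above the lid's foot, 11 mm above the disc; z up. 0.1 kg. Grasp the knob from above.
- seat (a point): Where the stack stands: the middle of the round aluminium deck (116 mm diameter) of the sieve shaker, a fixed low white machine (150 x 205 mm, blue feet) left or right of the sieves. Point: on the deck's upper face, 75 mm above the bench. Round it rises a dark centring boss, 4 mm high, 49 mm diameter at its foot, 43 mm at its top, that fits inside the pan's foot with 3 mm to spare all round. z up.
- jar_center (a point): Bystander: closed amber glass jar with a white cap, 44 mm diameter, 50 mm high, standing among the sieves. The point is on its axis, half-way up. Leave it where it is.
- weight_center (a point): Bystander: brass calibration weight with a small knob, 34 mm diameter, 45 mm high. The point is on its axis, half-way up. Leave it where it is.
- beaker_center (a point): Bystander: small empty glass beaker, 46 mm diameter at its rim, 50 mm high. The point is on its axis, half-way up. Leave it where it is.
- crucible_center (a point): Bystander: white porcelain crucible with its lid on, 44 mm diameter, 42 mm high. The point is on its axis, half-way up. Leave it where it is.

How it is judged (in metres and radians):
On the way, in this order (a step that is already met when the one before it is completed fails the run):
1. the receiver pan sits over the centring boss on the shaker's deck, let go (horizontal distance between pan_center and seat below 0.005 m and z of pan_center in the frame of seat between 0.009 and 0.015 m and angle between pan_center's own z axis and vertical below 0.06 rad and contact force between the fingers and pan below 0.2 N), for 0.2 s.
2. the fine sieve is nested in the pan, let go (horizontal distance between fine_center and pan_center below 0.004 m and z of fine_center in the frame of pan_center between 0.017 and 0.023 m and angle between fine_center's own z axis and vertical below 0.06 rad and contact force between the fingers and fine below 0.2 N), for 0.2 s.
3. the medium sieve is nested in the fine one, let go (horizontal distance between medium_center and fine_center below 0.004 m and z of medium_center in the frame of fine_center between 0.026 and 0.032 m and angle between medium_center's own z axis and vertical below 0.06 rad and contact force between the fingers and medium below 0.2 N), for 0.2 s.
4. the coarse sieve is nested in the medium one, let go (horizontal distance between coarse_center and medium_center below 0.004 m and z of coarse_center in the frame of medium_center between 0.038 and 0.044 m and angle between coarse_center's own z axis and vertical below 0.06 rad and contact force between the fingers and coarse below 0.2 N), for 0.2 s.
5. the lid is on the coarse sieve, let go (horizontal distance between lid_knob and coarse_center below 0.004 m and z of lid_knob in the frame of coarse_center between 0.04 and 0.046 m and angle between lid_knob's own z axis and vertical below 0.06 rad and contact force between the fingers and lid below 0.2 N), for 0.2 s.
At the end, for the whole second after the job is handed in: The pan stands on the shaker's deck centred on the seat within 5 mm; fine sieve in pan, medium in fine, coarse in medium and lid on coarse are each centred on the piece below within 4 mm, at their nested height within 3 mm, upright within 0.06 rad; all five at rest (horizontal distance between pan_center and seat below 0.005 m and z of pan_center in the frame of seat between 0.009 and 0.015 m and angle between each of pan_center, fine_center, medium_center, coarse_center, lid_knob's own z axis and vertical below 0.06 rad and linear speed of each of pan, fine, medium, coarse, lid below 0.02 m/s and angular speed of each of pan, fine, medium, coarse, lid below 0.2 rad/s and horizontal distance between fine_center and pan_center below 0.004 m and z of fine_center in the frame of pan_center between 0.017 and 0.023 m and horizontal distance between medium_center and fine_center below 0.004 m and z of medium_center in the frame of fine_center between 0.026 and 0.032 m and horizontal distance between coarse_center and medium_center below 0.004 m and z of coarse_center in the frame of medium_center between 0.038 and 0.044 m and horizontal distance between lid_knob and coarse_center below 0.004 m and z of lid_knob in the frame of coarse_center between 0.04 and 0.046 m); the robot touches nothing.
It fails at once if the jar, brass weight, beaker or crucible is moved or knocked by more than 20 mm (distance of any of jar_center, weight_center, beaker_center, crucible_center from where it was at the start of the episode above 0.02 m).
It fails at once if a piece of the set is dropped or thrown: it moves faster than 0.6 m/s out of the gripper (a free fall of some 20 mm) ((contact force between the fingers and pan below 0.05 N and linear speed of pan above 0.6 m/s) or (contact force between the fingers and fine below 0.05 N and linear speed of fine above 0.6 m/s) or (contact force between the fingers and medium below 0.05 N and linear speed of medium above 0.6 m/s) or (contact force between the fingers and coarse below 0.05 N and linear speed of coarse above 0.6 m/s) or (contact force between the fingers and lid below 0.05 N and linear speed of lid above 0.6 m/s)).
It also fails if it takes over 118 s, if anything falls off the work surface, if the arm or the gripper's body presses on something with over 40 N, if the wrist force passes 120 N, or if a joint passes its speed limit or range.

## Robot

A 6-joint arm with a two-finger parallel gripper is mounted at the origin on the work surface. World frame = base frame: x ahead of the robot, y to its left, z up, the work surface at z = 0. Lengths are in mm, angles in degrees, forces in N, time in s.
With the tool pointing down it reaches from about 300 to 850 mm from the base axis. Payload 4.2 kg.
Tool frame: the origin (TCP) lies on the mounting face of the last link; the fingertips stand 191 mm ahead of it and the grasp point (between the pads) lies 172 mm ahead of it; z points along the fingers, y is the direction in which the jaws open and shut (so a half turn about z gives the same grasp; the last joint's range is limited). The gripper opens to 91 mm and grips with 3 to 60 N. Pads are 32 mm wide; open, the fingers measure 118 mm over their backs; the gripper's body (76 mm by 178 mm) begins 60 mm behind the grasp point.
Start: joints at [-69.844, 18.312, 89.639, -0, 72.044, -1.146], TCP at [208.892, -535.712, 404.776] pointing down, gripper open.
Joint ranges: [-177.97, 177.97], [-48.28, 115.42], [12.27, 149.76], [-77.06, 257.06], [2.81, 150.46], [-146.56, 146.56]. Speed limits (degrees/s): [147.25, 147.25, 180, 180, 180, 180].

## Interface

Orientations are given as [roll, pitch, yaw] about the fixed x, y, z axes, in that order (R = Rz(yaw) Ry(pitch) Rx(roll)).
In Python, from workcell import env gives the robot as it stands.
- The arm moves only by the shell command python3 -m handwheel 'ROWS' [FORCE]. ROWS is JSON, a list of rows, each an object with "gripper": the opening in per cent of the stroke, from 0 (shut) to 100 (fully open); "travel": the shift along the tool's x, y, z in m, a list of three; "twist": the turn about the tool's z in rad. In form: [{"gripper": gripper, "travel": [x, y, z], "twist": twist}, ...]. A call has 1 to 5 rows; each row shifts and turns the commanded pose from where the row before left it, along the tool's axes as they then stand; what a row does not reach is not made up. A row lasts 1/12 s, in which the tool goes at most 41.7 mm and 7.16 degrees, less where a joint would pass 70% of its speed; a pose out of reach is approached as far as the arm can. A call with a gripper value outside its range is refused whole. The fingers move at their own pace and stop on an object; FORCE is the grip in N (left out, the last holds). Time passes only in rows, so rows that do not move let the fingers close. It gives the time, the measured TCP pose, the force and the opening at its end, in the units of the state.
- env.state(): the state, without advancing time (a new reading comes with each control period).
- env.grab_frame(name): name is "scene" or "top"; returns a dict with "frame" (384x512x3 uint8, red, green, blue), "intrinsics" (3x3 intrinsics, pixels), "k1" (the pictures are not rectified: a ray, as slopes to the right and down, at radius r is drawn at 1 + k1 r^2 times it, then the intrinsics apply), "extrinsics" (4x4, takes a point from camera to world coordinates). Camera axes: x right, y down, z forward; pixel columns grow to the right and rows downward; lengths in mm; the calibration is good to about 2 mm. A picture is of the moment at which its call begins. There is no depth.
- env.job_done(): hands the job in, once; it reports no verdict.
Trained networks look in the newest picture that a camera, given by its name, has taken for a name from the list of things; names that differ only in an ending like _2 or _b are one class to them, and where a whole thing is asked for, a point or a joint stands for the part that bears it (a point fixed in the world has none). Each returns a list of dicts, best first, with "confidence" (0 to 1); they miss things now and then, are a little off and sometimes report something else, mostly with a low value. They report only what shows in the picture. A call takes as long as a camera call.
- env.trace(camera, thing): "pixels" (384x512 bool, what is visible of it) and "uv" ([column, row] in pixels, amid what is visible of it).
- env.pinpoint(camera, thing): "uv" ([column, row] in pixels: a listed point, or the origin of a listed thing).
The state is a dict: "time_s": time; "qpos": joint angles; "qvel": joint speeds; "effort": joint torques, N m; "ee_pos": TCP position; "ee_rot": TCP orientation; "force": force on the tool from outside, world axes, zero at the start; "torque": the same for the moment, N m; "gripper_width": finger opening in mm.
Only numpy, scipy, OpenCV 4.12 (cv2) and the standard library are available. Lean on these libraries where they do the work, as an engineer would, in place of code of your own. Each camera call takes 0.05 s, during which the arm holds its last target. There are 200 camera calls.

## Working session

There is one attempt and no reset: what is moved stays moved. The work goes in short steps, Python scripts to look and compute and a shell command to move; the robot and the scene stay as the last step left them, time stands still between calls to the robot, and variables do not carry over. Pictures are saved under pics/ and viewed, about 12 in all and at most 16, crops included, and the job is handed in when it is done.

```bash
ls; mkdir -p pics; python3 - <<'E'
from workcell import env
import cv2
s=env.state();print({k:(v if not hasattr(v,'round') else v) for k,v in s.items()})
for n in("scene","top"):
    f=env.grab_frame(n);cv2.imwrite(f"pics/{n}0.png",f["frame"][:,:,::-1]);print(n,f["intrinsics"],f["k1"],f["extrinsics"])
E
```

```text
pics
{'time_s': 0.0, 'qpos': array([-6.98437701e+01,  1.83526479e+01,  8.97069497e+01, -6.70202931e-04,
        7.20431745e+01, -1.14638392e+00]), 'qvel': array([-0.01710713,  0.01113717, -0.00423871,  0.02321222, -0.06230347,
        0.03125337]), 'effort': array([-1.03645081e-03, -4.12467563e+01, -2.31971669e+01,  7.25041190e-02,
        4.57888981e-02, -1.37330294e-04]), 'ee_pos': array([ 208.83230503, -535.56121882,  403.9061959 ]), 'ee_rot': array([-1.79897236e+02, -1.41908385e-03,  2.13028198e+01]), 'force': array([ 0.46806279, -0.96819701,  0.38359103]), 'torque': array([-0.00370603,  0.00412849, -0.00491952]), 'gripper_width': 91.11604627049617}
scene [[488.62121813   0.         253.97978054]
 [  0.         488.62121813 196.97247927]
 [  0.           0.           1.        ]] -0.14431030420092997 [[ 7.82206284e-01  4.74814372e-01 -4.03366633e-01  9.61646436e+02]
 [ 6.22840753e-01 -6.11471293e-01  4.88028947e-01 -4.89690033e+02]
 [-1.49239586e-02 -6.32972487e-01 -7.74030430e-01  8.88990894e+02]
 [ 0.00000000e+00  0.00000000e+00  0.00000000e+00  1.00000000e+00]]
top [[398.94065198   0.         258.4619067 ]
 [  0.         398.94065198 192.73373876]
 [  0.           0.           1.        ]] -0.03645616682206865 [[-1.37866569e-01 -9.67604063e-01  2.11506944e-01  3.83858906e+02]
 [-9.90436457e-01  1.35834112e-01 -2.41809432e-02  1.56978770e+01]
 [-5.33227894e-03 -2.12817932e-01 -9.77077323e-01  9.10542079e+02]
 [ 0.00000000e+00  0.00000000e+00  0.00000000e+00  1.00000000e+00]]
```

View pics/scene0.png

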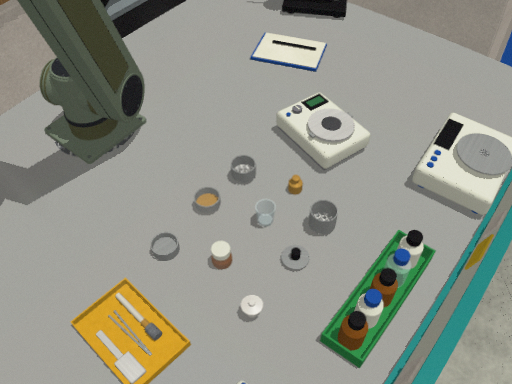

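View pics/top0.png

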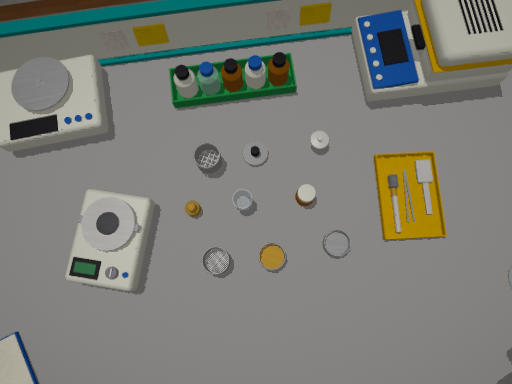

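```bash
cat > h.py <<'E'
from workcell import env
import numpy as np, cv2
from scipy.optimize import least_squares
NAMES=["pan_center","fine_center","medium_center","coarse_center","lid_knob","seat","jar_center","weight_center","beaker_center","crucible_center"]
Z=dict(pan_center=12,fine_center=16,medium_center=21,coarse_center=28,lid_knob=22,seat=75,jar_center=25,weight_center=22.5,beaker_center=25,crucible_center=21)
def proj(f,P):
    T=f["extrinsics"]; p=(np.atleast_2d(P)-T[:3,3])@T[:3,:3]
    s=p[:,:2]/p[:,2:]; s=s*(1+f["k1"]*(s**2).sum(1,keepdims=True))
    K=f["intrinsics"]; return s*[K[0,0],K[1,1]]+K[:2,2]
def at_z(f,uv,z):
    return least_squares(lambda q:(proj(f,[q[0],q[1],z])[0]-uv),[450,0]).x
def two(fs,uvs):
    r=least_squares(lambda P:np.concatenate([proj(f,P)[0]-u for f,u in zip(fs,uvs)]),[450,0,30])
    return r.x,np.abs(r.fun).max()
E
python3 - <<'E'
from h import *
F={n:env.grab_frame(n) for n in("scene","top")}
for t in NAMES:
    d={}
    for c in F:
        for k,r in enumerate(env.pinpoint(c,t)[:2]):
            if k==0:d[c]=r
            print(t,c,np.round(r["uv"],1),round(r["confidence"],2),"at z:",at_z(F[c],r["uv"],Z[t]).round(1))
    if len(d)==2:
        P,e=two(list(F.values()),[d[c]["uv"] for c in F]);print("   3D",P.round(1),round(e,2))
E
```

```text
pan_center scene [166.3 244.7] 0.82 at z: [ 437.8 -157.8]
pan_center scene [223.8 257. ] 0.46 at z: [ 556.4 -104.2]
pan_center top [335. 238.] 0.95 at z: [ 451.1 -162.8]
pan_center top [206.3 155.3] 0.32 at z: [684.9 102.8]
   3D [ 448.4 -161.7   26.9] 1.11
fine_center scene [205.5 199.6] 0.91 at z: [423.3 -14. ]
fine_center scene [332.  122.9] 0.47 at z: [512.1 385.6]
fine_center top [270.1 256. ] 0.72 at z: [431.5 -12.2]
fine_center top [334.2 240.3] 0.51 at z: [ 446.  -159.3]
   3D [429.1 -14.5  21.8] 1.51
medium_center scene [244.2 167.9] 0.74 at z: [434.2 114. ]
medium_center top [213.1 262.7] 0.78 at z: [434.1 114.4]
   3D [434.  114.4  20.7] 0.04
coarse_center scene [317.3 216.7] 0.69 at z: [658.2  94.8]
coarse_center scene [166.  244.9] 0.37 at z: [ 447.2 -164.6]
coarse_center top [209.4 159.1] 0.85 at z: [669.4  95.1]
   3D [663.5  91.4  37.7] 1.53
lid_knob scene [295.4 253.8] 0.79 at z: [674.3 -10.2]
lid_knob top [253.9 148.7] 0.6 at z: [682.  -10.3]
   3D [677.8 -12.   28.8] 1.02
seat scene [331.3 121.3] 0.67 at z: [537.9 330.3]
seat scene [243.1 167.3] 0.21 at z: [463.8  76.4]
seat top [106.  226.1] 0.65 at z: [537.9 325.3]
   3D [538.5 325.4  77.8] 0.77
jar_center scene [222.  255.8] 0.94 at z: [ 557.5 -110. ]
jar_center top [317.2 141. ] 0.57 at z: [ 679.1 -159.4]
jar_center top [305.1 195.4] 0.55 at z: [ 554.7 -110.1]
   3D [ 624.7 -150.5  146.1] 9.02
weight_center scene [297.3 182.6] 0.57 at z: [563.3 153.1]
weight_center top [190.9 210.5] 0.58 at z: [556.6 150.7]
   3D [559.5 153.5  18. ] 1.28
beaker_center scene [264.9 210.9] 0.86 at z: [555.7  38.6]
beaker_center top [242.9 199.8] 0.88 at z: [564.2  30.9]
   3D [561.7  30.7  37.8] 0.02
crucible_center scene [252.9 307. ] 0.93 at z: [ 680.3 -160.6]
crucible_center scene [169.5 244. ] 0.24 at z: [ 447.3 -155.6]
crucible_center top [318.3 138.4] 0.68 at z: [ 686.5 -163.8]
   3D [ 683.2 -163.    28.6] 0.34
```

The scene view shows pan (165,246), fine (207,200), medium (243,169), coarse (323,217), lid (295,257) and shaker deck (331,124). In the top view they are at pan (337,244), fine (272,257), medium (217,262), coarse (207,158), lid (255,153) and boss (107,224). Next I'll refine the positions by fitting silhouettes.

```bash
cat >> h.py <<'E'
# solids as stacked circles (z, radius) above the foot
B=[(0,22.5),(8,25.5),(8,30)]
SH=dict(pan_center=[(0,30),(24,30)],fine_center=B+[(32,30)],medium_center=B+[(42,30)],coarse_center=B+[(56,30)],
 lid_knob=[(0,22.5),(7,30),(11,30),(11,10),(33,10)])
A=np.linspace(0,2*np.pi,60,endpoint=False)
def cent(f,t,P):
    m=np.zeros((384*4,512*4),np.uint8); c=SH[t]
    for (z0,r0),(z1,r1) in zip(c,c[1:]):
        pts=np.vstack([np.c_[P[0]+r*np.cos(A),P[1]+r*np.sin(A),np.full(60,P[2]+z)] for z,r in((z0,r0),(z1,r1))])
        h=cv2.convexHull((proj(f,pts)*4+1.5).astype(np.float32)).round().astype(np.int32); cv2.fillConvexPoly(m,h,1)
    M=cv2.moments(m,True); return np.array([M["m10"]/M["m00"],M["m01"]/M["m00"]])/4-.375, M["m00"]/16
def mcent(c,t):
    r=env.trace(c,t)
    M=cv2.moments(r[0]["pixels"].astype(np.uint8),True); return np.array([M["m10"]/M["m00"],M["m01"]/M["m00"]]),M["m00"],r[0]["confidence"]
def fit(fs,t,cs,P0,fixz=None):
    def g(q):
        P=[q[0],q[1],q[2] if fixz is None else fixz]
        return np.concatenate([cent(f,t,P)[0]-c for f,c in zip(fs,cs)])
    r=least_squares(g,P0[:2] if fixz is not None else P0,diff_step=.01,x_scale=10); return r.x,r.fun
E
python3 - <<'E'
from h import *
F={n:env.grab_frame(n) for n in("scene","top")}
P0=dict(pan_center=[449,-162,1],fine_center=[429,-14,1],medium_center=[434,114,1],coarse_center=[664,93,1],lid_knob=[678,-12,1])
for t in SH:
    m={c:mcent(c,t) for c in F}
    print(t,[(c,v[0].round(1),int(v[1]),int(cent(F[c],t,P0[t])[1]),round(v[2],2)) for c,v in m.items()])
    fs=list(F.values());cs=[m[c][0] for c in F]
    print("   free",fit(fs,t,cs,P0[t])[0].round(1),"z=0",*[x.round(1) for x in fit(fs,t,cs,P0[t],0)],"each",*[fit([F[c]],t,[m[c][0]],P0[t],0)[0].round(1) for c in F])
big=lambda c,u,v,s,k:cv2.resize(F[c]["frame"][v-s:v+s,u-s:u+s,::-1],None,fx=k,fy=k,interpolation=cv2.INTER_CUBIC)
cv2.imwrite("pics/seat.png",np.hstack([big("scene",331,124,40,5),big("top",107,226,40,5)]))
E
```

```text
pan_center [('scene', array([164.4, 245.8]), 753, 696, 0.72), ('top', array([336.5, 243.1]), 604, 628, 0.68)]Traceback (most recent call last):
  File "<stdin>", line 8, in <module>
  File "h.py", line 33, in fit
    r=least_squares(g,P0[:2] if fixz is not None else P0,diff_step=.01,x_scale=10); return r.x,r.fun
    return func(*args, **kwargs)
    result = trf(vector_fun.fun, vector_fun.jac, x0, f0, J0, lb, ub, ftol, xtol,
                 gtol, max_nfev, x_scale, loss_function, tr_solver,
                 tr_options.copy(), verbose, callback=callback_wrapped)
    return trf_no_bounds(
        fun, jac, x0, f0, J0, ftol, xtol, gtol, max_nfev, x_scale,
        loss_function, tr_solver, tr_options, verbose, callback=callback)
    f_new = fun(x_new)
    self._update_fun()
    ~~~~~~~~~~~~~~~~^^
    self.f = self.fun_wrapped(xp_copy(self.x))
             ~~~~~~~~~~~~~~~~^^^^^^^^^^^^^^^^^
    return np.atleast_1d(self.fun(x))
                         ~~~~~~~~^^^
    return self.f(x, *self.args, **self.kwargs)
           ~~~~~~^^^^^^^^^^^^^^^^^^^^^^^^^^^^^^
  File "h.py", line 32, in g
    return np.concatenate([cent(f,t,P)[0]-c for f,c in zip(fs,cs)])
                           ~~~~^^^^^^^
  File "h.py", line 25, in cent
    M=cv2.moments(m,True); return np.array([M["m10"]/M["m00"],M["m01"]/M["m00"]])/4-.375, M["m00"]/16
                                            ~~~~~~~~^~~~~~~~~
ZeroDivisionError: float division by zero
```

```bash
python3 - <<'E'
s=open('h.py').read()
i=s.index("def fit(")
s=s[:i]+'''def fit(fs,t,cs,P0,fixz=None):
    P0=np.array(P0,float); n=3
    if fixz is not None: P0[2]=fixz; n=2
    def P(q): p=P0.copy(); p[:n]+=100*(q-1); return p
    r=least_squares(lambda q:np.concatenate([cent(f,t,P(q))[0]-c for f,c in zip(fs,cs)]),np.ones(n),diff_step=.05)
    return P(r.x),r.fun
'''
open('h.py','w').write(s)
E
cat > m.py <<'E'
from h import *
F={n:env.grab_frame(n) for n in("scene","top")}
P0=dict(pan_center=[449,-162,1],fine_center=[429,-14,1],medium_center=[434,114,1],coarse_center=[664,93,1],lid_knob=[678,-12,1])
for t in SH:
    m={c:mcent(c,t) for c in F}
    print(t,[(c,v[0].round(1),int(v[1]),int(cent(F[c],t,P0[t])[1]),round(v[2],2)) for c,v in m.items()])
    fs=list(F.values());cs=[m[c][0] for c in F]
    print("   free",fit(fs,t,cs,P0[t])[0].round(1),"z=0",*[x.round(1) for x in fit(fs,t,cs,P0[t],0)],"each",*[fit([F[c]],t,[m[c][0]],P0[t],0)[0].round(1) for c in F])
E
cat > seat.py <<'E'
from h import *
F={n:env.grab_frame(n) for n in("scene","top")}
out=[];uv=[]
for c,(u,v) in dict(scene=(331,124),top=(107,225)).items():
    g=cv2.cvtColor(F[c]["frame"],cv2.COLOR_RGB2GRAY)[v-35:v+35,u-35:u+35]
    g=cv2.resize(g,None,fx=6,fy=6,interpolation=cv2.INTER_CUBIC)
    w=g[150:270,150:270]; th,_=cv2.threshold(w,0,255,cv2.THRESH_OTSU)
    n,l,st,ce=cv2.connectedComponentsWithStats((g<th).astype(np.uint8))
    k=l[210,210]; p=(ce[k]+.5)/6-.5+[u-35,v-35]; uv.append(p)
    print(c,"otsu",th,"boss uv",p.round(2),"area px",st[k,4]/36,"bbox",st[k,2:4]/6,"at z 78:",at_z(F[c],p,78).round(1),"label",k)
    o=cv2.cvtColor(g,cv2.COLOR_GRAY2BGR); cs,_=cv2.findContours((l==k).astype(np.uint8),0,1); cv2.drawContours(o,cs,-1,(0,0,255),1)
    out.append(o)
print(two(list(F.values()),uv))
cv2.imwrite("pics/seat.png",np.hstack(out))
E
python3 m.py; python3 seat.py
```

```text
pan_center [('scene', array([164.7, 245.8]), 671, 696, 0.82), ('top', array([336.2, 242.8]), 616, 628, 0.81)]
   free [ 439.6 -162.7    3.8] z=0 [ 438.8 -162.5    0. ] [ 0.3  0.7 -0.1  0.7] each [ 437.  -161.7    0. ] [ 440.2 -163.     0. ]
fine_center [('scene', array([207.5, 199.1]), 567, 599, 0.95), ('top', array([271.1, 255.4]), 629, 617, 0.94)]
   free [431.5 -14.4   5. ] z=0 [430.6 -13.5   0. ] [ 0.3  0.9 -0.2  0.7] each [428.1 -12.    0. ] [432.1 -14.2   0. ]
medium_center [('scene', array([242.4, 168.5]), 544, 607, 0.65), ('top', array([215.6, 260.1]), 610, 660, 0.73)]
   free [437.5 105.8   3.8] z=0 [436.9 106.9   0. ] [0.7 0.6 0.2 0.7] each [434.3 107.3   0. ] [438.6 107.3   0. ]
coarse_center [('scene', array([322.5, 216.5]), 750, 848, 0.96), ('top', array([207. , 156.7]), 526, 697, 0.81)]
   free [670.9  97.5   4.6] z=0 [670.9  98.9   0. ] [0.9 0.6 0.2 1.1] each [668.4  99.2   0. ] [673.7  99.2   0. ]
lid_knob [('scene', array([294.6, 256.7]), 556, 577, 0.69), ('top', array([254.6, 152.4]), 473, 505, 0.6)]
   free [674.8 -11.6   4.9] z=0 [674.6 -10.4   0. ] [ 0.5  0.7 -0.1  1. ] each [672.7  -9.6   0. ] [677.1 -10.9   0. ]
scene otsu 135.0 boss uv [330.95 123.1 ] area px 219.08333333333334 bbox [20.         14.33333333] at z 78: [542.4 321.2] label 3
top otsu 114.0 boss uv [107.16 222.93] area px 407.5 bbox [22.83333333 23.        ] at z 78: [543.8 321.3] label 1
(array([543.25522099, 320.51937281,  79.26393334]), np.float64(0.21797213527611348))
```

View pics/seat.png

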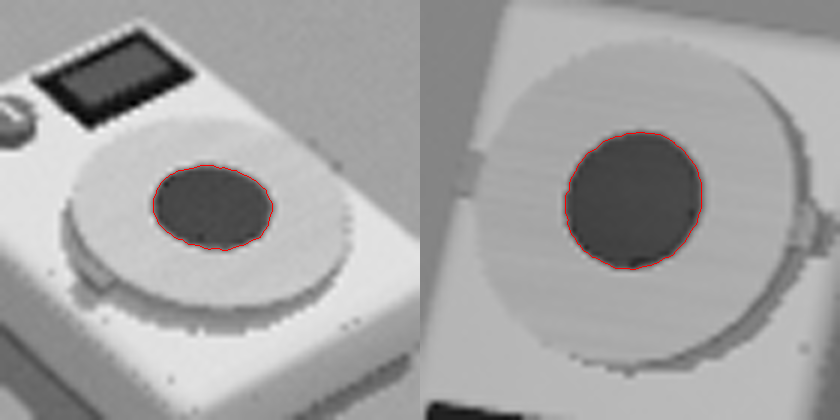

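The boss is cleanly segmented: scene (331,123), top (107,223), triangulated at (543, 320.5, 79). Next I'll approach the pan.

```bash
cat > go.py <<'E'
import sys,numpy as np
from workcell import env
from scipy.spatial.transform import Rotation as R
# usage: x y z of grasp point wanted -> travel in tool axes (m)
s=env.state(); r=R.from_euler("xyz",s["ee_rot"],degrees=True); g=s["ee_pos"]+r.apply([0,0,172])
print("t",round(s["time_s"],2),"grasp",g.round(1),"rot",s["ee_rot"].round(2),"w",round(s["gripper_width"],1),"F",s["force"].round(1),"q6",s["qpos"][5].round(0))
if len(sys.argv)>3:
    print("travel",(r.inv().apply(np.array(sys.argv[1:4],float)-g)/1000).round(4))
E
python3 go.py 439 -162.5 90
```

```text
t 2.1 grasp [ 208.9 -535.7  232.8] rot [179.99  -0.    21.3 ] w 91.0 F [-0.1  0.1 -0.4] q6 -1.0
travel [ 0.35   -0.2641  0.1428]
```

```bash
for i in 1 2 3; do python3 -m handwheel '[{"gripper":100,"travel":[0.0233,-0.0176,0.0095],"twist":0},{"gripper":100,"travel":[0.0233,-0.0176,0.0095],"twist":0},{"gripper":100,"travel":[0.0233,-0.0176,0.0095],"twist":0},{"gripper":100,"travel":[0.0233,-0.0176,0.0095],"twist":0},{"gripper":100,"travel":[0.0233,-0.0176,0.0095],"twist":0}]' 25; done; python3 -m handwheel '[{"gripper":100,"travel":[0,0,0],"twist":0},{"gripper":100,"travel":[0,0,0],"twist":0}]'; python3 go.py 439 -162.5 23
```

```text
time_s: 2.52
ee_pos: [285.9, -410.2, 357.0]
ee_rot: [180.0, -0.0, 21.3]
force: [1.0, 0.4, 0.7]
gripper_width: 91.2
time_s: 2.93
ee_pos: [362.6, -285.8, 309.6]
ee_rot: [180.0, -0.0, 21.3]
force: [0.3, -0.8, -0.7]
gripper_width: 90.9
time_s: 3.35
ee_pos: [439.3, -161.5, 262.0]
ee_rot: [180.0, -0.0, 21.3]
force: [0.3, -0.1, 0.7]
gripper_width: 91.2
time_s: 3.52
ee_pos: [439.1, -161.8, 261.9]
ee_rot: [-180.0, 0.1, 21.5]
force: [-0.6, -1.2, 0.7]
gripper_width: 91.2
t 3.52 grasp [ 438.9 -161.8   89.9] rot [-1.7997e+02  5.0000e-02  2.1480e+01] w 91.2 F [-0.6 -1.2  0.7] q6 47.0
travel [-0.0001  0.0007  0.0669]
```

```bash
python3 -m handwheel '[{"gripper":100,"travel":[0,0,0.024],"twist":0},{"gripper":100,"travel":[0,0,0.024],"twist":0},{"gripper":100,"travel":[0,0,0.012],"twist":0},{"gripper":100,"travel":[0,0,0.007],"twist":0},{"gripper":100,"travel":[0,0,0],"twist":0}]' 10; for i in 1 2; do python3 -m handwheel '[{"gripper":40,"travel":[0,0,0],"twist":0},{"gripper":40,"travel":[0,0,0],"twist":0},{"gripper":40,"travel":[0,0,0],"twist":0},{"gripper":40,"travel":[0,0,0],"twist":0},{"gripper":40,"travel":[0,0,0],"twist":0}]'; done; python3 go.py 439 -162.5 23
```

```text
time_s: 3.93
ee_pos: [438.0, -163.6, 194.4]
ee_rot: [-179.9, 0.1, 21.2]
force: [0.3, 1.0, 0.2]
gripper_width: 91.3
time_s: 4.35
ee_pos: [438.7, -162.8, 195.8]
ee_rot: [180.0, -0.0, 21.3]
force: [0.4, 0.9, 0.2]
gripper_width: 60.8
time_s: 4.77
ee_pos: [438.8, -162.8, 195.8]
ee_rot: [180.0, -0.0, 21.3]
force: [-1.5, 0.6, 6.2]
gripper_width: 60.6
t 4.77 grasp [ 438.9 -162.9   23.8] rot [ 1.7996e+02 -3.0000e-02  2.1310e+01] w 60.6 F [-1.5  0.6  6.2] q6 47.0
travel [ 0.0002 -0.0003  0.0008]
```

```bash
python3 -m handwheel '[{"gripper":100,"travel":[0,0,0],"twist":0},{"gripper":100,"travel":[0,0,0],"twist":0},{"gripper":100,"travel":[0,0,0],"twist":0},{"gripper":100,"travel":[0,0,0],"twist":-0.12},{"gripper":100,"travel":[0,0,0],"twist":-0.12}]'; for i in 1 2; do python3 -m handwheel '[{"gripper":100,"travel":[0,0,0],"twist":-0.121},{"gripper":100,"travel":[0,0,0],"twist":-0.121},{"gripper":100,"travel":[0,0,0],"twist":-0.121},{"gripper":100,"travel":[0,0,0],"twist":-0.121},{"gripper":100,"travel":[0,0,0],"twist":-0.121}]'; done; python3 -m handwheel '[{"gripper":100,"travel":[0,0,0],"twist":-0.12},{"gripper":40,"travel":[0,0,0],"twist":0},{"gripper":40,"travel":[0,0,0],"twist":0},{"gripper":40,"travel":[0,0,0],"twist":0},{"gripper":40,"travel":[0,0,0],"twist":0}]' 25;python3 -m handwheel '[{"gripper":40,"travel":[0,0,0],"twist":0},{"gripper":40,"travel":[0,0,0],"twist":0},{"gripper":40,"travel":[0,0,-0.01],"twist":0},{"gripper":40,"travel":[0,0,-0.03],"twist":0},{"gripper":40,"travel":[0,0,-0.03],"twist":0}]'; python3 go.py 543.3 320.5 130
```

```text
time_s: 5.18
ee_pos: [438.6, -162.8, 195.0]
ee_rot: [-180.0, 0.0, 35.4]
force: [0.3, 0.5, 0.9]
gripper_width: 89.9
time_s: 5.6
ee_pos: [438.6, -162.8, 195.0]
ee_rot: [-180.0, 0.0, 70.1]
force: [0.3, 0.2, -0.6]
gripper_width: 91.3
time_s: 6.02
ee_pos: [438.6, -162.8, 195.0]
ee_rot: [-180.0, -0.0, 104.7]
force: [-0.1, -0.2, -0.5]
gripper_width: 91.3
time_s: 6.43
ee_pos: [438.6, -162.8, 195.2]
ee_rot: [-180.0, 0.0, 111.2]
force: [0.1, 0.5, 0.4]
gripper_width: 67.3
time_s: 6.85
ee_pos: [438.0, -162.6, 264.9]
ee_rot: [-179.8, -0.2, 111.2]
force: [0.2, 0.2, -1.6]
gripper_width: 59.8
t 6.85 grasp [ 437.3 -162.3   92.9] rot [-1.7981e+02 -1.7000e-01  1.1122e+02] w 59.8 F [ 0.2  0.2 -1.6] q6 -43.0
travel [ 0.4118  0.2735 -0.0368]
```

```bash
python3 -m handwheel '[{"gripper":40,"travel":[0.0274,0.0182,-0.0075],"twist":0},{"gripper":40,"travel":[0.0274,0.0182,-0.0075],"twist":0},{"gripper":40,"travel":[0.0274,0.0182,-0.0075],"twist":0},{"gripper":40,"travel":[0.0274,0.0182,-0.0075],"twist":0},{"gripper":40,"travel":[0.0274,0.0182,-0.0075],"twist":0}]'; for i in 1 2; do python3 -m handwheel '[{"gripper":40,"travel":[0.0274,0.0182,0],"twist":0},{"gripper":40,"travel":[0.0274,0.0182,0],"twist":0},{"gripper":40,"travel":[0.0274,0.0182,0],"twist":0},{"gripper":40,"travel":[0.0274,0.0182,0],"twist":0},{"gripper":40,"travel":[0.0274,0.0182,0],"twist":0}]'; done;  python3 -m handwheel '[{"gripper":40,"travel":[0,0,0],"twist":0},{"gripper":40,"travel":[0,0,0],"twist":0},{"gripper":40,"travel":[0,0,0],"twist":0}]'; python3 go.py 543.3 320.5 98
cat > carried.py <<'E'
import sys
from h import *
from scipy.spatial.transform import Rotation as R
# foot position of a thing: name, known foot z (or 'free')
t,z=sys.argv[1],sys.argv[2]
s=env.state(); g=s["ee_pos"]+R.from_euler("xyz",s["ee_rot"],degrees=True).apply([0,0,172])
F={n:env.grab_frame(n) for n in("scene","top")}
g=np.array([float(v) for v in sys.argv[3:5]]+[0]) if len(sys.argv)>4 else g
out=[]
for c in F:
    m=mcent(c,t); P=[g[0],g[1],float(z)]; e=cent(F[c],t,P)
    print(c,m[0].round(1),int(m[1]),"model at tool",e[0].round(1),int(e[1]),round(m[2],2),"fit",fit([F[c]],t,[m[0]],P,float(z))[0].round(1))
    u,v=m[0].astype(int); u=min(max(u,45),466); v=min(max(v,45),338)
    out.append(cv2.resize(F[c]["frame"][v-45:v+45,u-45:u+45,::-1],None,fx=4.4,fy=4.4,interpolation=cv2.INTER_CUBIC))
if len(sys.argv)>5: cv2.imwrite("pics/"+sys.argv[5]+".png",np.hstack(out))
E
python3 carried.py pan_center 102 543.3 320.5 panhover
```

```text
time_s: 7.27
ee_pos: [473.6, -0.7, 303.1]
ee_rot: [-180.0, 0.0, 111.2]
force: [1.2, -0.7, -0.2]
gripper_width: 60.2
time_s: 7.68
ee_pos: [508.7, 160.2, 302.5]
ee_rot: [-180.0, 0.0, 111.2]
force: [0.9, -1.1, -0.2]
gripper_width: 60.1
time_s: 8.1
ee_pos: [543.9, 320.8, 302.3]
ee_rot: [-179.9, 0.0, 111.2]
force: [0.7, 0.1, -1.2]
gripper_width: 60.1
time_s: 8.35
ee_pos: [543.6, 318.9, 302.0]
ee_rot: [-179.9, 0.0, 111.3]
force: [-0.3, -0.6, -1.5]
gripper_width: 60.0
t 8.35 grasp [543.3 318.6 130. ] rot [-1.7988e+02  5.0000e-02  1.1127e+02] w 60.0 F [-0.3 -0.6 -1.5] q6 8.0
travel [0.0018 0.0007 0.032 ]
scene [331.9 110.6] 534 model at tool [332.7 112.3] 521 0.69 fit [538.4 324.7 102. ]
top [109.3 212.6] 183 model at tool [100.7 220.7] 828 0.71 fit [557.4 302.  102. ]
```

View pics/panhover.png

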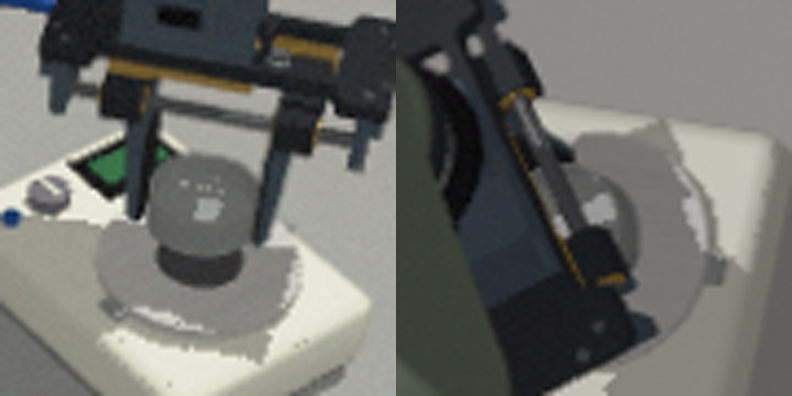

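```bash
python3 -m handwheel '[{"gripper":40,"travel":[0.002,0.0007,0],"twist":0},{"gripper":40,"travel":[0,0,0.01],"twist":0},{"gripper":40,"travel":[0,0,0.01],"twist":0},{"gripper":40,"travel":[0,0,0],"twist":0},{"gripper":40,"travel":[0,0,0],"twist":0}]';python3 go.py 543.3 320.7 98;  python3 -m handwheel '[{"gripper":40,"travel":[0,0,0.004],"twist":0},{"gripper":40,"travel":[0,0,0.004],"twist":0},{"gripper":40,"travel":[0,0,0.003],"twist":0},{"gripper":40,"travel":[0,0,0],"twist":0},{"gripper":40,"travel":[0,0,0],"twist":0}]'; python3 go.py 543.3 320.7 98
```

```text
time_s: 8.97
ee_pos: [543.6, 321.1, 281.3]
ee_rot: [-179.8, 0.0, 111.3]
force: [-0.2, 0.2, -0.8]
gripper_width: 60.2
t 8.97 grasp [543.2 320.8 109.3] rot [-1.7983e+02  3.0000e-02  1.1125e+02] w 60.2 F [-0.2  0.2 -0.8] q6 8.0
travel [-0.0001  0.0001  0.0113]
time_s: 9.38
ee_pos: [543.9, 321.4, 271.5]
ee_rot: [-180.0, 0.0, 111.3]
force: [-0.3, 0.4, -0.8]
gripper_width: 60.3
t 9.38 grasp [543.9 321.3  99.5] rot [-1.7998e+02  1.0000e-02  1.1126e+02] w 60.3 F [-0.3  0.4 -0.8] q6 8.0
travel [-0.0004 -0.0008  0.0015]
```

```bash
python3 -m handwheel '[{"gripper":40,"travel":[0,0,0.001],"twist":0},{"gripper":40,"travel":[0,0,0.001],"twist":0},{"gripper":40,"travel":[0,0,0],"twist":0}]'; python3 go.py 543.3 320.7 98;  python3 -m handwheel '[{"gripper":100,"travel":[0,0,0],"twist":0},{"gripper":100,"travel":[0,0,0],"twist":0},{"gripper":100,"travel":[0,0,0],"twist":0},{"gripper":100,"travel":[0,0,0],"twist":0},{"gripper":100,"travel":[0,0,0],"twist":0}]'; python3 -m handwheel '[{"gripper":100,"travel":[0,0,-0.03],"twist":0},{"gripper":100,"travel":[0,0,-0.03],"twist":0},{"gripper":100,"travel":[-0.01,-0.01,-0.01],"twist":0},{"gripper":100,"travel":[-0.02,-0.02,0],"twist":0},{"gripper":100,"travel":[-0.02,-0.02,0],"twist":0}]'; python3 go.py 431 -13.5 90
```

```text
time_s: 9.63
ee_pos: [544.0, 321.4, 270.2]
ee_rot: [180.0, -0.0, 111.3]
force: [-0.2, 0.2, 1.7]
gripper_width: 60.0
t 9.63 grasp [544.1 321.5  98.2] rot [179.96  -0.   111.26] w 60.0 F [-0.2  0.2  1.7] q6 8.0
travel [-0.0004 -0.0011  0.0002]
time_s: 10.05
ee_pos: [544.0, 321.3, 269.7]
ee_rot: [-180.0, 0.0, 111.3]
force: [-0.5, -0.1, 0.2]
gripper_width: 89.9
time_s: 10.47
ee_pos: [515.0, 256.0, 340.3]
ee_rot: [179.9, 0.0, 111.3]
force: [0.3, -1.2, -0.2]
gripper_width: 90.9
t 10.47 grasp [515.3 256.1 168.3] rot [1.7989e+02 2.0000e-02 1.1134e+02] w 90.9 F [ 0.3 -1.2 -0.2] q6 4.0
travel [-0.2204 -0.1768  0.078 ]
```

```bash
for i in 1 2; do python3 -m handwheel '[{"gripper":100,"travel":[-0.022,-0.0176,0.0078],"twist":0},{"gripper":100,"travel":[-0.022,-0.0176,0.0078],"twist":0},{"gripper":100,"travel":[-0.022,-0.0176,0.0078],"twist":0},{"gripper":100,"travel":[-0.022,-0.0176,0.0078],"twist":0},{"gripper":100,"travel":[-0.022,-0.0176,0.0078],"twist":0}]'; done;  python3 -m handwheel '[{"gripper":100,"travel":[0,0,0],"twist":0},{"gripper":100,"travel":[0,0,0],"twist":0},{"gripper":100,"travel":[0,0,0],"twist":0}]'; python3 go.py 430.3 -13.5 28
python3 carried.py pan_center 75 544 321.4 panset
```

```text
time_s: 10.88
ee_pos: [472.0, 120.5, 300.2]
ee_rot: [-180.0, 0.0, 111.3]
force: [0.1, -0.0, -0.5]
gripper_width: 91.0
time_s: 11.3
ee_pos: [429.8, -13.6, 261.3]
ee_rot: [-180.0, 0.0, 111.3]
force: [-0.6, 0.9, -0.7]
gripper_width: 91.1
time_s: 11.55
ee_pos: [431.2, -12.2, 261.9]
ee_rot: [180.0, 0.0, 111.2]
force: [0.1, 0.2, 0.2]
gripper_width: 91.1
t 11.55 grasp [431.3 -12.2  89.9] rot [179.96   0.   111.21] w 91.1 F [0.1 0.2 0.2] q6 -24.0
travel [-0.0009 -0.0015  0.0619]
scene [331.6 120.5] 498 model at tool [332.  120.7] 507 0.59 fit [543.  321.4  75. ]
top [106.6 221.2] 776 model at tool [105.3 222.3] 776 0.65 fit [545.8 318.4  75. ]
```

View pics/panset.png

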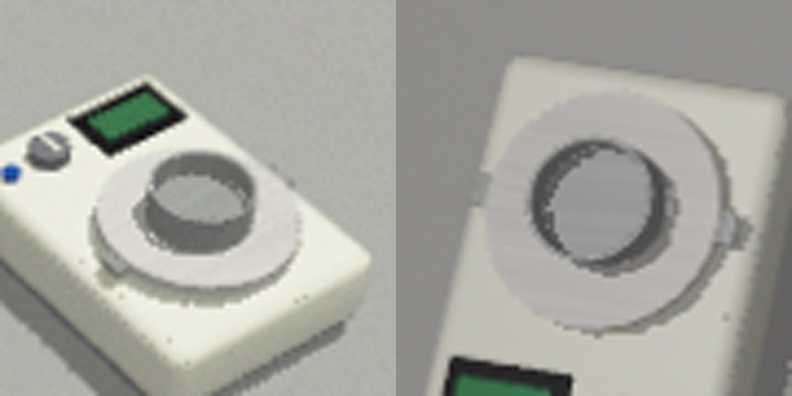

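The pan stands level over the boss (scene crop centre about (200,200), top crop about (600,205)). On to the fine sieve.

```bash
python3 -m handwheel '[{"gripper":100,"travel":[-0.001,-0.0015,0.02],"twist":0},{"gripper":100,"travel":[0,0,0.024],"twist":0},{"gripper":100,"travel":[0,0,0.012],"twist":0},{"gripper":100,"travel":[0,0,0.006],"twist":0},{"gripper":100,"travel":[0,0,0],"twist":0}]' 10; for i in 1 2; do python3 -m handwheel '[{"gripper":40,"travel":[0,0,0],"twist":0},{"gripper":40,"travel":[0,0,0],"twist":0},{"gripper":40,"travel":[0,0,0],"twist":0},{"gripper":40,"travel":[0,0,0],"twist":0},{"gripper":40,"travel":[0,0,0],"twist":0}]'; done; python3 go.py 430.3 -13.5 28
python3 -m handwheel '[{"gripper":100,"travel":[0,0,0],"twist":0},{"gripper":100,"travel":[0,0,0],"twist":0},{"gripper":100,"travel":[0,0,0],"twist":0},{"gripper":100,"travel":[0,0,0],"twist":0.12},{"gripper":100,"travel":[0,0,0],"twist":0.12}]'; for i in 1 2; do python3 -m handwheel '[{"gripper":100,"travel":[0,0,0],"twist":0.121},{"gripper":100,"travel":[0,0,0],"twist":0.121},{"gripper":100,"travel":[0,0,0],"twist":0.121},{"gripper":100,"travel":[0,0,0],"twist":0.121},{"gripper":100,"travel":[0,0,0],"twist":0.121}]'; done; python3 -m handwheel '[{"gripper":100,"travel":[0,0,0],"twist":0.12},{"gripper":40,"travel":[0,0,0],"twist":0},{"gripper":40,"travel":[0,0,0],"twist":0},{"gripper":40,"travel":[0,0,0],"twist":0},{"gripper":40,"travel":[0,0,0],"twist":0}]' 25; python3 -m handwheel '[{"gripper":40,"travel":[0,0,0],"twist":0},{"gripper":40,"travel":[0,0,0],"twist":0},{"gripper":40,"travel":[0,0,0],"twist":0}]'; python3 go.py; python3 -m handwheel '[{"gripper":40,"travel":[0,0,-0.01],"twist":0},{"gripper":40,"travel":[0,0,-0.03],"twist":0},{"gripper":40,"travel":[0,0,-0.035],"twist":0},{"gripper":40,"travel":[0,0,-0.035],"twist":0},{"gripper":40,"travel":[0,0,0],"twist":0}]'; python3 go.py 544 321.4 155
```

```text
time_s: 12.17
ee_pos: [430.1, -13.2, 198.8]
ee_rot: [-179.9, -0.1, 111.3]
force: [-0.0, 0.0, 0.5]
gripper_width: 91.3
time_s: 12.58
ee_pos: [430.3, -13.7, 200.3]
ee_rot: [179.9, 0.0, 111.3]
force: [-2.2, -0.8, 1.4]
gripper_width: 60.5
time_s: 13.0
ee_pos: [430.4, -13.7, 200.2]
ee_rot: [180.0, 0.0, 111.3]
force: [-1.3, 0.4, 5.7]
gripper_width: 59.7
t 13.0 grasp [430.5 -13.8  28.2] rot [1.7996e+02 2.0000e-02 1.1125e+02] w 59.7 F [-1.3  0.4  5.7] q6 -25.0
travel [ 0.0003 -0.0001  0.0002]
time_s: 13.42
ee_pos: [430.1, -13.7, 199.5]
ee_rot: [-180.0, -0.0, 97.2]
force: [-0.8, 0.9, 0.3]
gripper_width: 90.2
time_s: 13.83
ee_pos: [430.1, -13.7, 199.5]
ee_rot: [-180.0, 0.0, 62.5]
force: [-0.6, 1.3, 0.1]
gripper_width: 90.9
time_s: 14.25
ee_pos: [430.1, -13.7, 199.5]
ee_rot: [-180.0, 0.0, 27.8]
force: [-0.2, -0.4, -1.0]
gripper_width: 91.2
time_s: 14.67
ee_pos: [430.2, -13.7, 199.7]
ee_rot: [180.0, 0.0, 21.4]
force: [1.1, -0.7, -0.1]
gripper_width: 67.4
time_s: 14.92
ee_pos: [430.1, -13.7, 199.7]
ee_rot: [-180.0, 0.0, 21.3]
force: [-0.3, 1.4, -0.3]
gripper_width: 59.5
t 14.92 grasp [430.1 -13.7  27.7] rot [-1.800e+02  1.000e-02  2.133e+01] w 59.5 F [-0.3  1.4 -0.3] q6 65.0
time_s: 15.33
ee_pos: [432.1, -13.8, 315.4]
ee_rot: [179.7, -0.7, 21.3]
force: [1.5, 0.5, -0.7]
gripper_width: 60.0
t 15.33 grasp [434.3 -13.9 143.4] rot [179.69  -0.67  21.32] w 60.0 F [ 1.5  0.5 -0.7] q6 65.0
travel [ 0.2242 -0.2724 -0.0105]
```

```bash
for i in 1 2; do python3 -m handwheel '[{"gripper":40,"travel":[0.0224,-0.0272,-0.001],"twist":0},{"gripper":40,"travel":[0.0224,-0.0272,-0.001],"twist":0},{"gripper":40,"travel":[0.0224,-0.0272,-0.001],"twist":0},{"gripper":40,"travel":[0.0224,-0.0272,-0.001],"twist":0},{"gripper":40,"travel":[0.0224,-0.0272,-0.001],"twist":0}]'; done;  python3 -m handwheel '[{"gripper":40,"travel":[0,0,0],"twist":0},{"gripper":40,"travel":[0,0,0],"twist":0},{"gripper":40,"travel":[0,0,0],"twist":0},{"gripper":40,"travel":[0,0,0],"twist":0}]'; python3 go.py 544 321.4 118.7
```

```text
time_s: 15.75
ee_pos: [485.0, 155.2, 313.9]
ee_rot: [180.0, 0.1, 21.3]
force: [0.8, -0.3, -1.3]
gripper_width: 59.9
time_s: 16.17
ee_pos: [540.1, 322.8, 318.4]
ee_rot: [180.0, 0.1, 21.3]
force: [0.9, -0.7, -0.8]
gripper_width: 60.1
time_s: 16.5
ee_pos: [539.6, 320.0, 319.0]
ee_rot: [180.0, 0.1, 21.3]
force: [-0.2, -0.2, -1.1]
gripper_width: 59.8
t 16.5 grasp [539.3 319.7 147. ] rot [1.7996e+02 1.2000e-01 2.1270e+01] w 59.8 F [-0.2 -0.2 -1.1] q6 98.0
travel [0.005  0.0001 0.0283]
```

```bash
python3 -m handwheel '[{"gripper":40,"travel":[0.005,0,0],"twist":0},{"gripper":40,"travel":[0,0,0.009],"twist":0},{"gripper":40,"travel":[0,0,0.008],"twist":0},{"gripper":40,"travel":[0,0,0],"twist":0},{"gripper":40,"travel":[0,0,0],"twist":0}]';python3 go.py 544 321.4 118.7;  python3 -m handwheel '[{"gripper":40,"travel":[0,0,0.004],"twist":0},{"gripper":40,"travel":[0,0,0.003],"twist":0},{"gripper":40,"travel":[0,0,0.003],"twist":0},{"gripper":40,"travel":[0,0,0],"twist":0},{"gripper":40,"travel":[0,0,0],"twist":0}]'; python3 go.py 544 321.4 118.7
```

```text
time_s: 16.92
ee_pos: [544.5, 322.4, 301.6]
ee_rot: [180.0, 0.1, 21.3]
force: [0.5, 0.5, -1.4]
gripper_width: 60.0
t 16.92 grasp [544.1 322.2 129.6] rot [1.7997e+02 1.4000e-01 2.1280e+01] w 60.0 F [ 0.5  0.5 -1.4] q6 98.0
travel [-0.0003  0.0007  0.0109]
time_s: 17.33
ee_pos: [544.7, 322.9, 292.5]
ee_rot: [180.0, 0.0, 21.3]
force: [-0.2, 0.7, -1.4]
gripper_width: 59.9
t 17.33 grasp [544.6 322.9 120.5] rot [1.7999e+02 3.0000e-02 2.1310e+01] w 59.9 F [-0.2  0.7 -1.4] q6 98.0
travel [-0.0011  0.0012  0.0018]
```

```bash
python3 -m handwheel '[{"gripper":40,"travel":[-0.001,0.001,0.001],"twist":0},{"gripper":40,"travel":[0,0,0.001],"twist":0},{"gripper":40,"travel":[0,0,0],"twist":0},{"gripper":40,"travel":[0,0,0],"twist":0}]';python3 go.py 544 321.4 118.7
```

```text
time_s: 17.67
ee_pos: [544.2, 321.6, 290.8]
ee_rot: [180.0, -0.0, 21.3]
force: [0.1, 0.7, -1.4]
gripper_width: 60.1
t 17.67 grasp [544.2 321.6 118.8] rot [ 1.80e+02 -1.00e-02  2.13e+01] w 60.1 F [ 0.1  0.7 -1.4] q6 98.0
travel [-0.0002  0.0001  0.0001]
```

```bash
python3 -m handwheel '[{"gripper":40,"travel":[0,0,0.0007],"twist":0},{"gripper":40,"travel":[0,0,0],"twist":0},{"gripper":40,"travel":[0,0,0],"twist":0}]'; python3 -m handwheel '[{"gripper":100,"travel":[0,0,0],"twist":0},{"gripper":100,"travel":[0,0,0],"twist":0},{"gripper":100,"travel":[0,0,0],"twist":0},{"gripper":100,"travel":[0,0,0],"twist":0},{"gripper":100,"travel":[0,0,0],"twist":0}]'; python3 -m handwheel '[{"gripper":100,"travel":[0,0,-0.03],"twist":0},{"gripper":100,"travel":[0,0,-0.03],"twist":0},{"gripper":100,"travel":[-0.01,0.01,-0.01],"twist":0},{"gripper":100,"travel":[-0.02,0.02,0],"twist":0},{"gripper":100,"travel":[-0.02,0.02,0],"twist":0}]'; python3 go.py 436.6 107 110
```

```text
time_s: 17.92
ee_pos: [544.2, 321.6, 290.7]
ee_rot: [180.0, -0.0, 21.3]
force: [-2.1, -1.9, 4.0]
gripper_width: 60.0
time_s: 18.33
ee_pos: [544.2, 321.7, 289.8]
ee_rot: [180.0, 0.0, 21.3]
force: [-0.6, -0.6, 0.2]
gripper_width: 89.6
time_s: 18.75
ee_pos: [515.3, 256.2, 360.5]
ee_rot: [180.0, -0.1, 21.4]
force: [-0.5, -0.6, -0.4]
gripper_width: 91.4
t 18.75 grasp [515.6 256.3 188.5] rot [ 1.7998e+02 -1.0000e-01  2.1380e+01] w 91.4 F [-0.5 -0.6 -0.4] q6 94.0
travel [-0.1281  0.1102  0.0783]
```

```bash
python3 -m handwheel '[{"gripper":100,"travel":[-0.0256,0.022,0.0157],"twist":0},{"gripper":100,"travel":[-0.0256,0.022,0.0157],"twist":0},{"gripper":100,"travel":[-0.0256,0.022,0.0157],"twist":0},{"gripper":100,"travel":[-0.0256,0.022,0.0157],"twist":0},{"gripper":100,"travel":[-0.0256,0.022,0.0157],"twist":0}]';  python3 -m handwheel '[{"gripper":100,"travel":[0,0,0],"twist":0},{"gripper":100,"travel":[0,0,0],"twist":0},{"gripper":100,"travel":[0,0,0],"twist":0}]'; python3 go.py 436.6 107 34
python3 carried.py fine_center 91 544.2 321.6 fineset
```

```text
time_s: 19.17
ee_pos: [434.6, 106.2, 280.7]
ee_rot: [180.0, 0.0, 21.3]
force: [1.2, -0.2, -0.4]
gripper_width: 91.6
time_s: 19.42
ee_pos: [436.8, 107.8, 281.9]
ee_rot: [180.0, -0.1, 21.3]
force: [0.5, 0.8, -0.4]
gripper_width: 91.2
t 19.42 grasp [437.1 107.9 109.9] rot [ 1.7999e+02 -1.0000e-01  2.1260e+01] w 91.2 F [ 0.5  0.8 -0.4] q6 81.0
travel [-0.0009  0.0006  0.0759]
scene [332.9 112.5] 526 model at tool [333.1 113.3] 524 0.9 fit [542.3 323.9  91. ]
top [102.  219.9] 832 model at tool [100.7 220.5] 823 0.74 fit [545.2 318.9  91. ]
```

View pics/fineset.png

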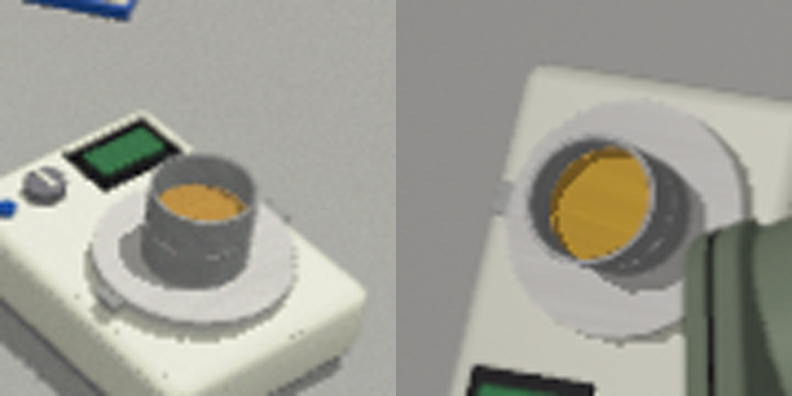

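The fine sieve sits level in the pan (crops near (200,210) and (605,205)). Medium sieve next.

```bash
python3 -m handwheel '[{"gripper":100,"travel":[-0.001,0.0006,0.03],"twist":0},{"gripper":100,"travel":[0,0,0.026],"twist":0},{"gripper":100,"travel":[0,0,0.013],"twist":0},{"gripper":100,"travel":[0,0,0.007],"twist":0},{"gripper":100,"travel":[0,0,0],"twist":0}]' 10; for i in 1 2; do python3 -m handwheel '[{"gripper":40,"travel":[0,0,0],"twist":0},{"gripper":40,"travel":[0,0,0],"twist":0},{"gripper":40,"travel":[0,0,0],"twist":0},{"gripper":40,"travel":[0,0,0],"twist":0},{"gripper":40,"travel":[0,0,0],"twist":0}]'; done; python3 go.py 436.6 107 34
python3 -m handwheel '[{"gripper":100,"travel":[0,0,0],"twist":0},{"gripper":100,"travel":[0,0,0],"twist":0},{"gripper":100,"travel":[0,0,0],"twist":0},{"gripper":100,"travel":[0,0,0],"twist":-0.12},{"gripper":100,"travel":[0,0,0],"twist":-0.12}]'; for i in 1 2; do python3 -m handwheel '[{"gripper":100,"travel":[0,0,0],"twist":-0.121},{"gripper":100,"travel":[0,0,0],"twist":-0.121},{"gripper":100,"travel":[0,0,0],"twist":-0.121},{"gripper":100,"travel":[0,0,0],"twist":-0.121},{"gripper":100,"travel":[0,0,0],"twist":-0.121}]'; done; python3 -m handwheel '[{"gripper":100,"travel":[0,0,0],"twist":-0.12},{"gripper":40,"travel":[0,0,0],"twist":0},{"gripper":40,"travel":[0,0,0],"twist":0},{"gripper":40,"travel":[0,0,0],"twist":0},{"gripper":40,"travel":[0,0,0],"twist":0}]' 25; python3 -m handwheel '[{"gripper":40,"travel":[0,0,0],"twist":0},{"gripper":40,"travel":[0,0,0],"twist":0},{"gripper":40,"travel":[0,0,0],"twist":0}]'; python3 go.py; python3 -m handwheel '[{"gripper":40,"travel":[0,0,-0.01],"twist":0},{"gripper":40,"travel":[0,0,-0.035],"twist":0},{"gripper":40,"travel":[0,0,-0.04],"twist":0},{"gripper":40,"travel":[0,0,-0.04],"twist":0},{"gripper":40,"travel":[0,0,-0.02],"twist":0}]';python3 -m handwheel '[{"gripper":40,"travel":[0,0,0],"twist":0},{"gripper":40,"travel":[0,0,0],"twist":0}]'; python3 go.py 544.2 321.6 180
```

```text
time_s: 20.03
ee_pos: [435.7, 107.4, 204.4]
ee_rot: [-180.0, 0.1, 21.4]
force: [-0.2, -1.2, -0.3]
gripper_width: 91.2
time_s: 20.45
ee_pos: [435.9, 107.1, 206.2]
ee_rot: [180.0, -0.1, 21.3]
force: [-0.7, 1.7, 1.7]
gripper_width: 60.7
time_s: 20.87
ee_pos: [435.9, 107.1, 206.2]
ee_rot: [180.0, -0.1, 21.3]
force: [-1.2, 0.2, 6.0]
gripper_width: 60.2
t 20.87 grasp [436.1 107.1  34.2] rot [ 1.800e+02 -7.000e-02  2.129e+01] w 60.2 F [-1.2  0.2  6. ] q6 81.0
travel [0.0004 0.0003 0.0002]
time_s: 21.28
ee_pos: [435.7, 106.9, 205.3]
ee_rot: [180.0, 0.0, 35.4]
force: [-0.3, 0.1, -0.3]
gripper_width: 90.1
time_s: 21.7
ee_pos: [435.7, 106.9, 205.3]
ee_rot: [-180.0, 0.0, 70.1]
force: [0.3, -0.1, -0.6]
gripper_width: 91.4
time_s: 22.12
ee_pos: [435.7, 106.9, 205.3]
ee_rot: [-180.0, 0.0, 104.7]
force: [-0.2, 0.5, 0.1]
gripper_width: 91.2
time_s: 22.53
ee_pos: [435.7, 106.9, 205.5]
ee_rot: [-180.0, 0.0, 111.2]
force: [0.0, -0.4, 0.7]
gripper_width: 67.4
time_s: 22.78
ee_pos: [435.8, 107.0, 205.5]
ee_rot: [180.0, 0.0, 111.2]
force: [0.0, 0.6, -0.8]
gripper_width: 60.3
t 22.78 grasp [435.9 107.   33.5] rot [1.7998e+02 1.0000e-02 1.1123e+02] w 60.3 F [ 0.   0.6 -0.8] q6 -9.0
time_s: 23.2
ee_pos: [436.2, 107.1, 354.7]
ee_rot: [179.6, 0.1, 111.2]
force: [1.7, 0.7, -0.7]
gripper_width: 60.3
time_s: 23.37
ee_pos: [435.5, 106.9, 351.1]
ee_rot: [179.9, 0.0, 111.2]
force: [-0.1, -0.1, -1.6]
gripper_width: 60.1
t 23.37 grasp [435.8 106.9 179.1] rot [1.7990e+02 2.0000e-02 1.1125e+02] w 60.1 F [-0.1 -0.1 -1.6] q6 -9.0
travel [ 0.1608  0.1788 -0.0007]
```

```bash
python3 -m handwheel '[{"gripper":40,"travel":[0.0201,0.0223,0],"twist":0},{"gripper":40,"travel":[0.0201,0.0223,0],"twist":0},{"gripper":40,"travel":[0.0201,0.0223,0],"twist":0},{"gripper":40,"travel":[0.0201,0.0223,0],"twist":0},{"gripper":40,"travel":[0.0201,0.0223,0],"twist":0}]'; python3 -m handwheel '[{"gripper":40,"travel":[0.0201,0.0223,0],"twist":0},{"gripper":40,"travel":[0.0201,0.0223,0],"twist":0},{"gripper":40,"travel":[0.0201,0.0223,0],"twist":0},{"gripper":40,"travel":[0,0,0],"twist":0},{"gripper":40,"travel":[0,0,0],"twist":0}]'; python3 -m handwheel '[{"gripper":40,"travel":[0,0,0],"twist":0},{"gripper":40,"travel":[0,0,0],"twist":0},{"gripper":40,"travel":[0,0,0],"twist":0}]'; python3 go.py 544.2 321.6 148.5
```

```text
time_s: 23.78
ee_pos: [503.1, 242.1, 347.6]
ee_rot: [-179.7, 0.0, 111.2]
force: [0.5, -1.3, -0.8]
gripper_width: 59.8
time_s: 24.2
ee_pos: [543.5, 322.4, 346.9]
ee_rot: [-179.7, 0.1, 111.3]
force: [-0.5, -0.2, -1.2]
gripper_width: 60.0
time_s: 24.45
ee_pos: [543.3, 320.4, 350.1]
ee_rot: [-179.9, 0.0, 111.2]
force: [-1.1, 0.2, -0.3]
gripper_width: 60.5
t 24.45 grasp [543.  320.3 178.1] rot [-1.7991e+02  3.0000e-02  1.1120e+02] w 60.5 F [-1.1  0.2 -0.3] q6 8.0
travel [0.0009 0.0016 0.0296]
```

```bash
python3 -m handwheel '[{"gripper":40,"travel":[0.0009,0.0016,0],"twist":0},{"gripper":40,"travel":[0,0,0.01],"twist":0},{"gripper":40,"travel":[0,0,0.008],"twist":0},{"gripper":40,"travel":[0,0,0],"twist":0},{"gripper":40,"travel":[0,0,0],"twist":0}]';python3 go.py 544.2 321.6 148.5;  python3 -m handwheel '[{"gripper":40,"travel":[-0.0005,0,0.003],"twist":0},{"gripper":40,"travel":[0,0,0.003],"twist":0},{"gripper":40,"travel":[0,0,0.003],"twist":0},{"gripper":40,"travel":[0,0,0],"twist":0},{"gripper":40,"travel":[0,0,0],"twist":0}]'; python3 go.py 544.2 321.6 148.5
```

```text
time_s: 24.87
ee_pos: [544.6, 322.7, 331.4]
ee_rot: [-179.9, 0.0, 111.3]
force: [-0.3, -0.0, -1.7]
gripper_width: 59.7
t 24.87 grasp [544.3 322.4 159.4] rot [-1.7987e+02  3.0000e-02  1.1125e+02] w 59.7 F [-0.3 -0.  -1.7] q6 8.0
travel [-0.0008 -0.0003  0.0109]
time_s: 25.28
ee_pos: [545.0, 322.4, 323.3]
ee_rot: [-180.0, 0.0, 111.3]
force: [-0.2, -0.5, -1.5]
gripper_width: 59.7
t 25.28 grasp [545.  322.4 151.3] rot [-1.7998e+02  1.0000e-02  1.1126e+02] w 59.7 F [-0.2 -0.5 -1.5] q6 8.0
travel [-0.0005 -0.001   0.0028]
```

```bash
python3 -m handwheel '[{"gripper":40,"travel":[-0.0005,-0.001,0.0015],"twist":0},{"gripper":40,"travel":[0,0,0.0013],"twist":0},{"gripper":40,"travel":[0,0,0],"twist":0},{"gripper":40,"travel":[0,0,0],"twist":0}]';python3 go.py 544.2 321.6 148.5; python3 -m handwheel '[{"gripper":40,"travel":[0,0,0.0008],"twist":0},{"gripper":40,"travel":[0,0,0],"twist":0},{"gripper":40,"travel":[0,0,0],"twist":0}]';python3 go.py 544.2 321.6 148.5
```

```text
time_s: 25.62
ee_pos: [544.3, 321.6, 320.8]
ee_rot: [180.0, 0.0, 111.3]
force: [-0.8, 0.5, -0.6]
gripper_width: 59.7
t 25.62 grasp [544.3 321.6 148.8] rot [180.     0.   111.26] w 59.7 F [-0.8  0.5 -0.6] q6 8.0
travel [-0.     -0.0001  0.0003]
time_s: 25.87
ee_pos: [544.3, 321.6, 320.5]
ee_rot: [180.0, 0.0, 111.3]
force: [-1.0, 0.1, 3.8]
gripper_width: 60.1
t 25.87 grasp [544.3 321.7 148.5] rot [179.97   0.   111.26] w 60.1 F [-1.   0.1  3.8] q6 8.0
travel [-0.     -0.0001  0.    ]
```

```bash
python3 -m handwheel '[{"gripper":100,"travel":[0,0,0],"twist":0},{"gripper":100,"travel":[0,0,0],"twist":0},{"gripper":100,"travel":[0,0,0],"twist":0},{"gripper":100,"travel":[0,0,0],"twist":0},{"gripper":100,"travel":[0,0,0],"twist":0}]'; python3 -m handwheel '[{"gripper":100,"travel":[0,0,-0.03],"twist":0},{"gripper":100,"travel":[0,0,-0.035],"twist":0},{"gripper":100,"travel":[0,0,-0.01],"twist":0},{"gripper":100,"travel":[0,0,0],"twist":0}]'; python3 go.py 671 98 130
python3 carried.py coarse_center 0 671 98 coarse0;python3 carried.py lid_knob 0 675 -11
```

```text
time_s: 26.28
ee_pos: [544.3, 321.6, 319.7]
ee_rot: [-180.0, 0.0, 111.3]
force: [-0.7, -0.1, -0.0]
gripper_width: 89.6
time_s: 26.62
ee_pos: [544.8, 321.9, 398.7]
ee_rot: [179.6, -0.1, 111.3]
force: [1.0, 1.1, -0.3]
gripper_width: 91.1
t 26.62 grasp [546.  322.6 226.7] rot [ 1.7955e+02 -6.0000e-02  1.1126e+02] w 91.1 F [ 1.   1.1 -0.3] q6 8.0
travel [-0.2547  0.0343  0.0967]
scene [322.4 216.2] 838 model at tool [323.2 217.4] 845 0.88 fit [667.8  99.7   0. ]
top [207.7 156.9] 650 model at tool [207.7 157.7] 699 0.98 fit [673.   97.8   0. ]
scene [294.6 257.2] 539 model at tool [295.1 257.7] 574 0.89 fit [673.4 -10.6   0. ]
top [254.8 152.2] 508 model at tool [254.7 153.3] 504 0.67 fit [677.7 -11.6   0. ]
```

View pics/coarse0.png

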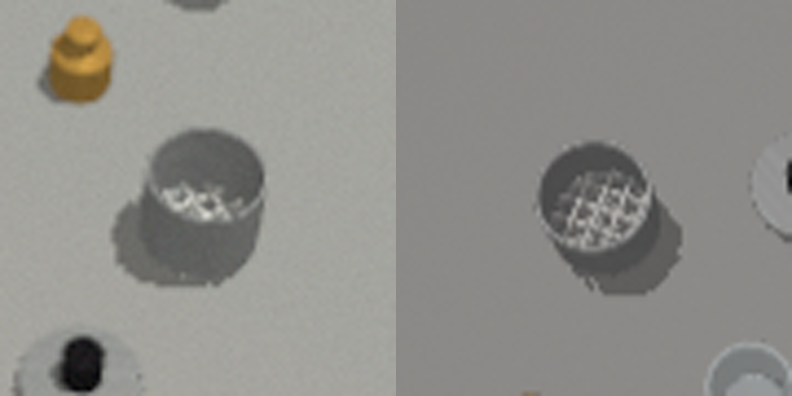

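```bash
python3 -m handwheel '[{"gripper":100,"travel":[-0.0318,0.0043,0.005],"twist":0},{"gripper":100,"travel":[-0.0318,0.0043,0.005],"twist":0},{"gripper":100,"travel":[-0.0318,0.0043,0.01],"twist":0},{"gripper":100,"travel":[-0.0318,0.0043,0.015],"twist":0},{"gripper":100,"travel":[-0.0318,0.0043,0.015],"twist":0}]'; python3 -m handwheel '[{"gripper":100,"travel":[-0.0318,0.0043,0.015],"twist":0},{"gripper":100,"travel":[-0.0318,0.0043,0.015],"twist":0},{"gripper":100,"travel":[-0.0318,0.0043,0.015],"twist":0},{"gripper":100,"travel":[0,0,0],"twist":0},{"gripper":100,"travel":[0,0,0],"twist":0}]'; python3 -m handwheel '[{"gripper":100,"travel":[0,0,0],"twist":0},{"gripper":100,"travel":[0,0,0],"twist":0}]'; python3 go.py 670.5 98.5 46; python3 carried.py medium_center 115 544.3 321.6
```

```text
time_s: 27.43
ee_pos: [622.5, 180.0, 344.3]
ee_rot: [180.0, 0.0, 111.3]
force: [-0.7, 0.1, 0.4]
gripper_width: 91.1
time_s: 27.85
ee_pos: [668.9, 95.4, 297.9]
ee_rot: [-179.8, -0.1, 111.1]
force: [-1.2, 0.5, 0.0]
gripper_width: 90.9
time_s: 28.02
ee_pos: [668.3, 98.1, 300.5]
ee_rot: [180.0, -0.0, 111.3]
force: [0.1, 0.4, -1.3]
gripper_width: 91.5
t 28.02 grasp [668.4  98.2 128.5] rot [ 1.7995e+02 -1.0000e-02  1.1132e+02] w 91.5 F [ 0.1  0.4 -1.3] q6 -14.0
travel [-0.0004  0.002   0.0825]Traceback (most recent call last):
  File "carried.py", line 11, in <module>
    m=mcent(c,t); P=[g[0],g[1],float(z)]; e=cent(F[c],t,P)
  File "h.py", line 28, in mcent
    M=cv2.moments(r[0]["pixels"].astype(np.uint8),True); return np.array([M["m10"]/M["m00"],M["m01"]/M["m00"]]),M["m00"],r[0]["confidence"]
                  ~^^^
IndexError: list index out of range
```

```bash
python3 -m handwheel '[{"gripper":100,"travel":[0,0.002,0.03],"twist":0},{"gripper":100,"travel":[0,0,0.03],"twist":0},{"gripper":100,"travel":[0,0,0.015],"twist":0},{"gripper":100,"travel":[0,0,0.0075],"twist":0},{"gripper":100,"travel":[0,0,0],"twist":0}]' 10; for i in 1 2; do python3 -m handwheel '[{"gripper":40,"travel":[0,0,0],"twist":0},{"gripper":40,"travel":[0,0,0],"twist":0},{"gripper":40,"travel":[0,0,0],"twist":0},{"gripper":40,"travel":[0,0,0],"twist":0},{"gripper":40,"travel":[0,0,0],"twist":0}]'; done; python3 go.py 670.5 98.5 46
python3 -m handwheel '[{"gripper":100,"travel":[0,0,0],"twist":0},{"gripper":100,"travel":[0,0,0],"twist":0},{"gripper":100,"travel":[0,0,0],"twist":0},{"gripper":100,"travel":[0,0,0],"twist":0.12},{"gripper":100,"travel":[0,0,0],"twist":0.12}]'; for i in 1 2; do python3 -m handwheel '[{"gripper":100,"travel":[0,0,0],"twist":0.121},{"gripper":100,"travel":[0,0,0],"twist":0.121},{"gripper":100,"travel":[0,0,0],"twist":0.121},{"gripper":100,"travel":[0,0,0],"twist":0.121},{"gripper":100,"travel":[0,0,0],"twist":0.121}]'; done; python3 -m handwheel '[{"gripper":100,"travel":[0,0,0],"twist":0.12},{"gripper":40,"travel":[0,0,0],"twist":0},{"gripper":40,"travel":[0,0,0],"twist":0},{"gripper":40,"travel":[0,0,0],"twist":0},{"gripper":40,"travel":[0,0,0],"twist":0}]' 25; python3 -m handwheel '[{"gripper":40,"travel":[0,0,0],"twist":0},{"gripper":40,"travel":[0,0,0],"twist":0},{"gripper":40,"travel":[0,0,0],"twist":0}]'; python3 go.py; for i in 1 2; do python3 -m handwheel '[{"gripper":40,"travel":[0,0,-0.01],"twist":0},{"gripper":40,"travel":[0,0,-0.025],"twist":0},{"gripper":40,"travel":[0,0,-0.03],"twist":0},{"gripper":40,"travel":[0,0,-0.03],"twist":0},{"gripper":40,"travel":[0,0,0],"twist":0}]';done;python3 -m handwheel '[{"gripper":40,"travel":[0,0,0],"twist":0},{"gripper":40,"travel":[0,0,0],"twist":0}]'; python3 go.py 544.3 321.6 230;  python3 carried.py medium_center 115 544.3 321.6
```

```text
time_s: 28.58
ee_pos: [669.8, 98.3, 215.9]
ee_rot: [-179.8, -0.0, 111.3]
force: [0.5, 0.2, -0.3]
gripper_width: 91.4
time_s: 29.0
ee_pos: [670.7, 97.7, 218.5]
ee_rot: [179.9, 0.0, 111.3]
force: [4.1, 2.0, 0.3]
gripper_width: 61.0
time_s: 29.42
ee_pos: [670.7, 97.7, 218.4]
ee_rot: [179.9, 0.0, 111.2]
force: [1.0, -0.4, 5.6]
gripper_width: 60.3
t 29.42 grasp [671.1  97.8  46.4] rot [1.7990e+02 3.0000e-02 1.1125e+02] w 60.3 F [ 1.  -0.4  5.6] q6 -14.0
travel [ 0.0009 -0.0003  0.0004]
time_s: 29.83
ee_pos: [670.3, 97.7, 216.8]
ee_rot: [-179.9, 0.0, 97.2]
force: [-0.5, 0.6, -1.3]
gripper_width: 89.7
time_s: 30.25
ee_pos: [670.3, 97.7, 216.8]
ee_rot: [-179.9, 0.0, 62.5]
force: [-0.6, -0.5, 0.2]
gripper_width: 91.2
time_s: 30.67
ee_pos: [670.3, 97.7, 216.8]
ee_rot: [-180.0, 0.1, 27.8]
force: [-0.6, -0.4, -0.1]
gripper_width: 91.3
time_s: 31.08
ee_pos: [670.4, 97.7, 217.3]
ee_rot: [-180.0, 0.0, 21.4]
force: [-0.2, 0.4, -0.2]
gripper_width: 67.7
time_s: 31.33
ee_pos: [670.3, 97.9, 217.4]
ee_rot: [-180.0, 0.0, 21.3]
force: [-0.1, 1.0, 0.2]
gripper_width: 60.1
t 31.33 grasp [670.3  97.9  45.4] 
[... 219 characters left out ...]
, 97.7, 413.8]
ee_rot: [179.8, -0.6, 21.3]
force: [1.2, 0.3, -1.0]
gripper_width: 60.3
time_s: 32.33
ee_pos: [670.0, 97.6, 405.7]
ee_rot: [-180.0, 0.2, 21.3]
force: [-0.8, 0.8, -2.1]
gripper_width: 60.0
t 32.33 grasp [669.4  97.5 233.7] rot [-179.96    0.2    21.3 ] w 60.0 F [-0.8  0.8 -2.1] q6 76.0
travel [-0.0351 -0.2543  0.004 ]Traceback (most recent call last):
  File "carried.py", line 11, in <module>
    m=mcent(c,t); P=[g[0],g[1],float(z)]; e=cent(F[c],t,P)
  File "h.py", line 28, in mcent
    M=cv2.moments(r[0]["pixels"].astype(np.uint8),True); return np.array([M["m10"]/M["m00"],M["m01"]/M["m00"]]),M["m00"],r[0]["confidence"]
                  ~^^^
IndexError: list index out of range
```

```bash
python3 - <<'E'
from h import *
o=[]
for c,(u,v) in dict(scene=(335,110),top=(95,220)).items():
    f=env.grab_frame(c)["frame"]; o.append(cv2.resize(f[v-45:v+45,u-45:u+45,::-1],None,fx=4.4,fy=4.4,interpolation=cv2.INTER_CUBIC))
cv2.imwrite("pics/med.png",np.hstack(o))
E
```

```text
(no output)
```

View pics/med.png

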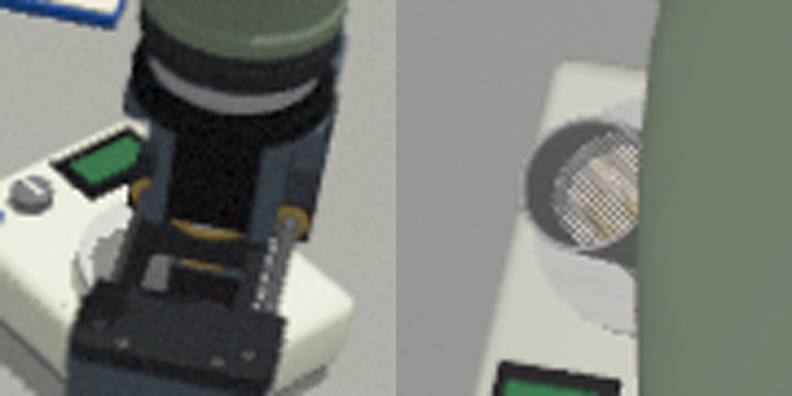

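The arm hides the stack in the scene view. The top crop, near (590,190), shows the medium sieve level on the stack. Carrying the coarse sieve over.

```bash
python3 -m handwheel '[{"gripper":40,"travel":[-0.0044,-0.0318,0],"twist":0},{"gripper":40,"travel":[-0.0044,-0.0318,0],"twist":0},{"gripper":40,"travel":[-0.0044,-0.0318,0],"twist":0},{"gripper":40,"travel":[-0.0044,-0.0318,0],"twist":0},{"gripper":40,"travel":[-0.0044,-0.0318,0],"twist":0}]'; python3 -m handwheel '[{"gripper":40,"travel":[-0.0044,-0.0318,0],"twist":0},{"gripper":40,"travel":[-0.0044,-0.0318,0],"twist":0},{"gripper":40,"travel":[-0.0044,-0.0318,0],"twist":0},{"gripper":40,"travel":[0,0,0],"twist":0},{"gripper":40,"travel":[0,0,0],"twist":0}]'; python3 -m handwheel '[{"gripper":40,"travel":[0,0,0],"twist":0},{"gripper":40,"travel":[0,0,0],"twist":0},{"gripper":40,"travel":[0,0,0],"twist":0}]'; python3 go.py 544.3 321.6 194.4
```

```text
time_s: 33.0
ee_pos: [591.3, 238.9, 406.7]
ee_rot: [180.0, 0.1, 21.3]
force: [0.9, 0.0, -1.6]
gripper_width: 59.8
time_s: 33.42
ee_pos: [544.3, 323.4, 406.8]
ee_rot: [180.0, 0.1, 21.5]
force: [0.0, -0.2, -1.3]
gripper_width: 59.8
time_s: 33.67
ee_pos: [545.9, 320.9, 407.2]
ee_rot: [180.0, 0.0, 21.2]
force: [0.9, -0.2, -1.3]
gripper_width: 59.9
t 33.67 grasp [545.9 320.8 235.2] rot [1.7998e+02 2.0000e-02 2.1210e+01] w 59.9 F [ 0.9 -0.2 -1.3] q6 98.0
travel [-0.0012 -0.0013  0.0408]
```

```bash
python3 -m handwheel '[{"gripper":40,"travel":[-0.0012,-0.0013,0.01],"twist":0},{"gripper":40,"travel":[0,0,0.012],"twist":0},{"gripper":40,"travel":[0,0,0.008],"twist":0},{"gripper":40,"travel":[0,0,0],"twist":0},{"gripper":40,"travel":[0,0,0],"twist":0}]';python3 go.py 544.3 321.6 194.4
```

```text
time_s: 34.08
ee_pos: [543.7, 322.4, 376.6]
ee_rot: [180.0, 0.1, 21.3]
force: [-0.3, 0.1, -0.9]
gripper_width: 60.0
t 34.08 grasp [543.5 322.2 204.6] rot [1.7998e+02 9.0000e-02 2.1270e+01] w 60.0 F [-0.3  0.1 -0.9] q6 98.0
travel [0.0005 0.0009 0.0102]
```

```bash
python3 -m handwheel '[{"gripper":40,"travel":[0.0003,0.0008,0.003],"twist":0},{"gripper":40,"travel":[0,0,0.003],"twist":0},{"gripper":40,"travel":[0,0,0.002],"twist":0},{"gripper":40,"travel":[0,0,0],"twist":0},{"gripper":40,"travel":[0,0,0],"twist":0}]'; python3 go.py 544.3 321.6 194.4
```

```text
time_s: 34.5
ee_pos: [544.2, 322.1, 369.4]
ee_rot: [180.0, -0.0, 21.3]
force: [-0.2, 0.0, -1.8]
gripper_width: 59.9
t 34.5 grasp [544.2 322.1 197.4] rot [179.99  -0.    21.3 ] w 59.9 F [-0.2  0.  -1.8] q6 98.0
travel [-0.0001  0.0005  0.003 ]
```

```bash
python3 -m handwheel '[{"gripper":40,"travel":[0,0.0004,0.0015],"twist":0},{"gripper":40,"travel":[0,0,0.0013],"twist":0},{"gripper":40,"travel":[0,0,0],"twist":0},{"gripper":40,"travel":[0,0,0],"twist":0}]';python3 go.py 544.3 321.6 194.4; python3 -m handwheel '[{"gripper":40,"travel":[0,0,0.0008],"twist":0},{"gripper":40,"travel":[0,0,0],"twist":0},{"gripper":40,"travel":[0,0,0],"twist":0}]';python3 go.py 544.3 321.6 194.4
```

```text
time_s: 34.83
ee_pos: [544.3, 321.7, 366.5]
ee_rot: [180.0, 0.0, 21.3]
force: [0.5, -0.2, -2.2]
gripper_width: 60.1
t 34.83 grasp [544.3 321.7 194.5] rot [1.7999e+02 1.0000e-02 2.1300e+01] w 60.1 F [ 0.5 -0.2 -2.2] q6 98.0
travel [-0.      0.0001  0.0001]
time_s: 35.08
ee_pos: [544.3, 321.7, 366.3]
ee_rot: [180.0, -0.0, 21.3]
force: [-0.8, -0.8, 1.7]
gripper_width: 60.1
t 35.08 grasp [544.5 321.8 194.3] rot [ 1.800e+02 -4.000e-02  2.131e+01] w 60.1 F [-0.8 -0.8  1.7] q6 98.0
travel [-0.0002  0.0001 -0.0001]
```

```bash
python3 -m handwheel '[{"gripper":100,"travel":[0,0,0],"twist":0},{"gripper":100,"travel":[0,0,0],"twist":0},{"gripper":100,"travel":[0,0,0],"twist":0},{"gripper":100,"travel":[0,0,0],"twist":0},{"gripper":100,"travel":[0,0,0],"twist":0}]'; python3 -m handwheel '[{"gripper":100,"travel":[0,0,-0.03],"twist":0},{"gripper":100,"travel":[0,0,-0.03],"twist":0},{"gripper":100,"travel":[0,0,-0.01],"twist":0},{"gripper":100,"travel":[0,0,0],"twist":0}]'; python3 go.py 675.5 -11.3 110
```

```text
time_s: 35.5
ee_pos: [544.4, 321.8, 365.8]
ee_rot: [180.0, -0.0, 21.3]
force: [0.6, 0.7, -0.2]
gripper_width: 89.9
time_s: 35.83
ee_pos: [544.6, 321.9, 439.3]
ee_rot: [-179.9, -0.4, 21.3]
force: [0.3, -0.3, -0.1]
gripper_width: 91.1
t 35.83 grasp [545.7 322.5 267.3] rot [-179.95   -0.4    21.31] w 91.1 F [ 0.3 -0.3 -0.1] q6 98.0
travel [-0.0015  0.3583  0.1569]
```

```bash
python3 -m handwheel '[{"gripper":100,"travel":[0,0.03,0],"twist":0},{"gripper":100,"travel":[0,0.03,0],"twist":0},{"gripper":100,"travel":[0,0.03,0],"twist":0},{"gripper":100,"travel":[0,0.03,0.01],"twist":0},{"gripper":100,"travel":[0,0.03,0.01],"twist":0}]'; python3 -m handwheel '[{"gripper":100,"travel":[0,0.03,0.02],"twist":0},{"gripper":100,"travel":[0,0.03,0.02],"twist":0},{"gripper":100,"travel":[0,0.03,0.02],"twist":0},{"gripper":100,"travel":[0,0.03,0.02],"twist":0},{"gripper":100,"travel":[0,0.03,0.02],"twist":0}]'; python3 -m handwheel '[{"gripper":100,"travel":[0,0.03,0.02],"twist":0},{"gripper":100,"travel":[0,0.028,0.017],"twist":0},{"gripper":100,"travel":[0,0,0],"twist":0},{"gripper":100,"travel":[0,0,0],"twist":0},{"gripper":100,"travel":[0,0,0],"twist":0}]'; python3 go.py 675.5 -11.3 32.5; python3 carried.py coarse_center 149 544.3 321.7 coarseset
```

```text
time_s: 36.25
ee_pos: [598.9, 180.7, 414.2]
ee_rot: [-180.0, 0.1, 21.3]
force: [0.9, 0.5, -0.4]
gripper_width: 91.3
time_s: 36.67
ee_pos: [653.0, 40.7, 313.0]
ee_rot: [-179.9, 0.2, 21.3]
force: [0.6, 0.2, 0.2]
gripper_width: 91.1
time_s: 37.08
ee_pos: [674.1, -11.6, 277.8]
ee_rot: [-179.9, 0.1, 21.3]
force: [0.4, 0.0, -0.0]
gripper_width: 91.3
t 37.08 grasp [673.7 -11.5 105.8] rot [-1.7993e+02  9.0000e-02  2.1280e+01] w 91.3 F [ 0.4  0.  -0. ] q6 67.0
travel [0.0018 0.0006 0.0733]Traceback (most recent call last):
  File "carried.py", line 11, in <module>
    m=mcent(c,t); P=[g[0],g[1],float(z)]; e=cent(F[c],t,P)
  File "h.py", line 28, in mcent
    M=cv2.moments(r[0]["pixels"].astype(np.uint8),True); return np.array([M["m10"]/M["m00"],M["m01"]/M["m00"]]),M["m00"],r[0]["confidence"]
                  ~^^^
IndexError: list index out of range
```

```bash
python3 -m handwheel '[{"gripper":60,"travel":[0.0018,0.0006,0.025],"twist":0},{"gripper":60,"travel":[0,0,0.025],"twist":0},{"gripper":60,"travel":[0,0,0.015],"twist":0},{"gripper":60,"travel":[0,0,0.007],"twist":0},{"gripper":60,"travel":[0,0,0],"twist":0}]' 10; for i in 1 2; do python3 -m handwheel '[{"gripper":5,"travel":[0,0,0],"twist":0},{"gripper":5,"travel":[0,0,0],"twist":0},{"gripper":5,"travel":[0,0,0],"twist":0},{"gripper":5,"travel":[0,0,0],"twist":0},{"gripper":5,"travel":[0,0,0],"twist":0}]'; done; python3 go.py 675.5 -11.3 32.5
python3 -m handwheel '[{"gripper":60,"travel":[0,0,0],"twist":0},{"gripper":60,"travel":[0,0,0],"twist":0},{"gripper":60,"travel":[0,0,0],"twist":0},{"gripper":60,"travel":[0,0,0],"twist":-0.12},{"gripper":60,"travel":[0,0,0],"twist":-0.12}]'; for i in 1 2; do python3 -m handwheel '[{"gripper":60,"travel":[0,0,0],"twist":-0.121},{"gripper":60,"travel":[0,0,0],"twist":-0.121},{"gripper":60,"travel":[0,0,0],"twist":-0.121},{"gripper":60,"travel":[0,0,0],"twist":-0.121},{"gripper":60,"travel":[0,0,0],"twist":-0.121}]'; done; python3 -m handwheel '[{"gripper":60,"travel":[0,0,0],"twist":-0.12},{"gripper":5,"travel":[0,0,0],"twist":0},{"gripper":5,"travel":[0,0,0],"twist":0},{"gripper":5,"travel":[0,0,0],"twist":0},{"gripper":5,"travel":[0,0,0],"twist":0}]' 25; python3 -m handwheel '[{"gripper":5,"travel":[0,0,0],"twist":0},{"gripper":5,"travel":[0,0,0],"twist":0},{"gripper":5,"travel":[0,0,0],"twist":0},{"gripper":5,"travel":[0,0,0],"twist":0}]'; python3 go.py
```

```text
time_s: 37.65
ee_pos: [675.7, -10.8, 205.7]
ee_rot: [-179.9, 0.1, 21.4]
force: [0.3, -0.6, -0.5]
gripper_width: 60.5
time_s: 38.07
ee_pos: [676.5, -11.8, 207.7]
ee_rot: [180.0, -0.1, 21.3]
force: [-0.2, -0.3, -0.3]
gripper_width: 27.7
time_s: 38.48
ee_pos: [676.3, -11.6, 207.4]
ee_rot: [-180.0, -0.0, 21.3]
force: [-1.6, 2.0, 5.3]
gripper_width: 19.2
t 38.48 grasp [676.4 -11.5  35.4] rot [-1.80e+02 -3.00e-02  2.13e+01] w 19.2 F [-1.6  2.   5.3] q6 67.0
travel [-0.0008 -0.0006  0.0029]
time_s: 38.9
ee_pos: [676.3, -11.9, 206.3]
ee_rot: [180.0, 0.0, 35.4]
force: [-0.3, -0.6, -0.8]
gripper_width: 49.9
time_s: 39.32
ee_pos: [676.3, -11.9, 206.3]
ee_rot: [-180.0, 0.0, 70.1]
force: [0.5, 0.1, 0.2]
gripper_width: 55.0
time_s: 39.73
ee_pos: [676.3, -11.9, 206.4]
ee_rot: [-180.0, 0.0, 104.7]
force: [-0.5, 0.0, -0.4]
gripper_width: 54.5
time_s: 40.15
ee_pos: [676.3, -11.8, 206.7]
ee_rot: [-180.0, 0.0, 111.2]
force: [0.2, 0.4, -0.2]
gripper_width: 31.0
time_s: 40.48
ee_pos: [676.3, -11.7, 206.8]
ee_rot: [-180.0, 0.0, 111.2]
force: [0.6, 1.0, 0.0]
gripper_width: 19.0
t 40.48 grasp [676.3 -11.8  34.8] rot [-1.8000e+02  1.0000e-02  1.1124e+02] w 19.0 F [0.6 1.  0. ] q6 -23.0
```

```bash
python3 -m handwheel '[{"gripper":5,"travel":[0,0,-0.01],"twist":0},{"gripper":5,"travel":[0,0,-0.025],"twist":0},{"gripper":5,"travel":[0,0,-0.035],"twist":0},{"gripper":5,"travel":[0,0,-0.035],"twist":0},{"gripper":5,"travel":[0,0,-0.035],"twist":0}]'; python3 -m handwheel '[{"gripper":5,"travel":[0,0,-0.035],"twist":0},{"gripper":5,"travel":[0,0,-0.035],"twist":0},{"gripper":5,"travel":[0,0,-0.02],"twist":0},{"gripper":5,"travel":[0,0,0],"twist":0},{"gripper":5,"travel":[0,0,0],"twist":0}]'; python3 -m handwheel '[{"gripper":5,"travel":[0,0,0],"twist":0},{"gripper":5,"travel":[0,0,0],"twist":0}]';python3 go.py 544.4 321.7 268; python3 - <<'E'
from h import *
o=[]
for c,(u,v) in dict(scene=(335,105),top=(90,220)).items():
    f=env.grab_frame(c)["frame"]; o.append(cv2.resize(f[v-45:v+45,u-45:u+45,::-1],None,fx=4.4,fy=4.4,interpolation=cv2.INTER_CUBIC))
cv2.imwrite("pics/coarse2.png",np.hstack(o))
E
```

```text
time_s: 40.9
ee_pos: [676.0, -11.7, 348.8]
ee_rot: [-180.0, -0.0, 111.2]
force: [1.1, -0.2, -2.0]
gripper_width: 19.3
time_s: 41.32
ee_pos: [676.0, -11.7, 438.4]
ee_rot: [179.9, 0.1, 111.3]
force: [-0.1, 0.3, -1.8]
gripper_width: 18.7
time_s: 41.48
ee_pos: [676.0, -11.7, 434.4]
ee_rot: [-179.8, -0.1, 111.3]
force: [0.4, -0.2, -1.6]
gripper_width: 19.3
t 41.48 grasp [675.2 -11.7 262.4] rot [-1.7976e+02 -1.0000e-01  1.1126e+02] w 19.3 F [ 0.4 -0.2 -1.6] q6 -23.0
travel [ 0.3582 -0.0011 -0.005 ]
```

View pics/coarse2.png

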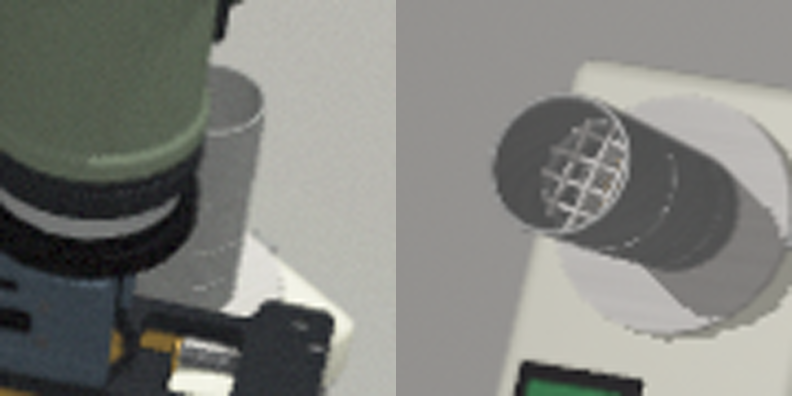

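The top crop shows the stack straight and closed up (coarse rim at (562,165)). Now the lid.

```bash
for i in 1 2; do python3 -m handwheel '[{"gripper":5,"travel":[0.03,0,-0.0006],"twist":0},{"gripper":5,"travel":[0.03,0,-0.0006],"twist":0},{"gripper":5,"travel":[0.03,0,-0.0006],"twist":0},{"gripper":5,"travel":[0.03,0,-0.0006],"twist":0},{"gripper":5,"travel":[0.03,0,-0.0006],"twist":0}]';done; python3 -m handwheel '[{"gripper":5,"travel":[0.03,0,0],"twist":0},{"gripper":5,"travel":[0.028,-0.001,0],"twist":0},{"gripper":5,"travel":[0,0,0],"twist":0},{"gripper":5,"travel":[0,0,0],"twist":0},{"gripper":5,"travel":[0,0,0],"twist":0}]'; python3 -m handwheel '[{"gripper":5,"travel":[0,0,0],"twist":0}]'; python3 go.py 544.4 321.7 232.8
```

```text
time_s: 42.0
ee_pos: [621.3, 129.2, 438.6]
ee_rot: [-179.9, -0.0, 111.2]
force: [0.2, 0.1, -0.9]
gripper_width: 19.0
time_s: 42.42
ee_pos: [566.8, 269.2, 441.7]
ee_rot: [-179.9, 0.0, 111.3]
force: [-0.0, -0.1, -0.6]
gripper_width: 18.7
time_s: 42.83
ee_pos: [545.7, 321.3, 442.0]
ee_rot: [-179.9, 0.1, 111.3]
force: [0.2, -0.1, -1.7]
gripper_width: 19.0
time_s: 42.92
ee_pos: [546.0, 320.7, 442.3]
ee_rot: [-179.9, 0.0, 111.2]
force: [0.4, -0.7, -2.1]
gripper_width: 18.9
t 42.92 grasp [545.9 320.5 270.3] rot [-1.7995e+02  4.0000e-02  1.1120e+02] w 18.9 F [ 0.4 -0.7 -2.1] q6 8.0
travel [ 0.0017 -0.001   0.0375]
```

```bash
python3 -m handwheel '[{"gripper":5,"travel":[0.0015,-0.001,0.01],"twist":0},{"gripper":5,"travel":[0,0,0.01],"twist":0},{"gripper":5,"travel":[0,0,0.006],"twist":0},{"gripper":5,"travel":[0,0,0],"twist":0},{"gripper":5,"travel":[0,0,0],"twist":0}]';python3 go.py 544.4 321.7 232.8
```

```text
time_s: 43.33
ee_pos: [544.2, 322.3, 415.8]
ee_rot: [-179.9, 0.0, 111.2]
force: [0.2, -0.2, -0.6]
gripper_width: 19.1
t 43.33 grasp [543.9 322.1 243.8] rot [-1.7990e+02  2.0000e-02  1.1123e+02] w 19.1 F [ 0.2 -0.2 -0.6] q6 8.0
travel [-0.0006  0.0003  0.011 ]
```

```bash
python3 -m handwheel '[{"gripper":5,"travel":[-0.0005,0.0003,0.003],"twist":0},{"gripper":5,"travel":[0,0,0.003],"twist":0},{"gripper":5,"travel":[0,0,0.002],"twist":0},{"gripper":5,"travel":[0,0,0],"twist":0},{"gripper":5,"travel":[0,0,0],"twist":0}]'; python3 go.py 544.4 321.7 232.8
```

```text
time_s: 43.75
ee_pos: [544.5, 322.3, 408.7]
ee_rot: [-180.0, 0.0, 111.3]
force: [-0.8, 0.6, -0.2]
gripper_width: 19.1
t 43.75 grasp [544.5 322.3 236.7] rot [-1.7999e+02  1.0000e-02  1.1126e+02] w 19.1 F [-0.8  0.6 -0.2] q6 8.0
travel [-0.0005 -0.0003  0.0039]
```

```bash
python3 -m handwheel '[{"gripper":5,"travel":[-0.0004,-0.0002,0.002],"twist":0},{"gripper":5,"travel":[0,0,0.0018],"twist":0},{"gripper":5,"travel":[0,0,0],"twist":0},{"gripper":5,"travel":[0,0,0],"twist":0}]';python3 go.py 544.4 321.7 232.8; python3 -m handwheel '[{"gripper":5,"travel":[0,0,0.0006],"twist":0},{"gripper":5,"travel":[0,0,0],"twist":0},{"gripper":5,"travel":[0,0,0],"twist":0}]';python3 go.py 544.4 321.7 232.8
```

```text
time_s: 44.08
ee_pos: [544.5, 321.8, 405.0]
ee_rot: [-180.0, 0.0, 111.3]
force: [-0.5, -0.5, -0.3]
gripper_width: 18.8
t 44.08 grasp [544.5 321.8 233. ] rot [-1.8000e+02  1.0000e-02  1.1126e+02] w 18.8 F [-0.5 -0.5 -0.3] q6 8.0
travel [-0.     -0.0001  0.0002]
time_s: 44.33
ee_pos: [544.5, 321.8, 404.8]
ee_rot: [180.0, 0.0, 111.3]
force: [0.4, 0.1, 1.0]
gripper_width: 19.1
t 44.33 grasp [544.6 321.9 232.8] rot [179.97   0.   111.26] w 19.1 F [0.4 0.1 1. ] q6 8.0
travel [-0.0001 -0.0002 -0.    ]
```

Contact is at the nested height. I'll release, back off clear of the stack and check.

```bash
python3 -m handwheel '[{"gripper":60,"travel":[0,0,0],"twist":0},{"gripper":60,"travel":[0,0,0],"twist":0},{"gripper":60,"travel":[0,0,0],"twist":0},{"gripper":60,"travel":[0,0,0],"twist":0},{"gripper":60,"travel":[0,0,0],"twist":0}]'; python3 -m handwheel '[{"gripper":60,"travel":[0,0,-0.025],"twist":0},{"gripper":60,"travel":[0,0,-0.03],"twist":0},{"gripper":60,"travel":[0,0,-0.01],"twist":0},{"gripper":60,"travel":[-0.02,0,0],"twist":0},{"gripper":60,"travel":[-0.03,0,0],"twist":0}]'; for i in 1 2 3; do python3 -m handwheel '[{"gripper":60,"travel":[-0.03,-0.01,0],"twist":0},{"gripper":60,"travel":[-0.03,-0.01,0],"twist":0},{"gripper":60,"travel":[-0.03,-0.01,0],"twist":0},{"gripper":60,"travel":[-0.03,-0.01,0],"twist":0},{"gripper":60,"travel":[-0.03,-0.01,0],"twist":0}]'; done; python3 go.py; python3 - <<'E'
from h import *
o=[]
for c,(u,v) in dict(scene=(335,105),top=(90,220)).items():
    f=env.grab_frame(c)["frame"]; o.append(cv2.resize(f[v-45:v+45,u-45:u+45,::-1],None,fx=4.4,fy=4.4,interpolation=cv2.INTER_CUBIC))
    F=env.grab_frame(c)
    for t,z in(("lid_knob",22),("coarse_center",28),("jar_center",25),("weight_center",22.5),("beaker_center",25),("crucible_center",21)):
        r=env.pinpoint(c,t)[:1]; zz={"lid_knob":220,"coarse_center":177}.get(t,z)
        if r: print(c,t,np.round(r[0]["uv"],1),round(r[0]["confidence"],2),at_z(F,r[0]["uv"],zz).round(1), "expect",proj(F,[544.4,321.7,zz])[0].round(1) if zz>50 else "")
cv2.imwrite("pics/final.png",np.hstack(o))
E
```

```text
time_s: 44.75
ee_pos: [544.5, 321.8, 404.4]
ee_rot: [-180.0, 0.0, 111.3]
force: [-1.3, -0.4, -0.1]
gripper_width: 49.6
time_s: 45.17
ee_pos: [562.1, 276.6, 470.3]
ee_rot: [179.9, -0.1, 111.5]
force: [0.4, 0.3, -0.1]
gripper_width: 54.5
time_s: 45.58
ee_pos: [570.2, 115.8, 469.1]
ee_rot: [-180.0, 0.0, 111.3]
force: [0.1, -0.9, -0.3]
gripper_width: 54.3
time_s: 46.0
ee_pos: [578.0, -42.2, 469.1]
ee_rot: [-180.0, 0.0, 111.3]
force: [-0.5, 0.1, -0.3]
gripper_width: 54.2
time_s: 46.42
ee_pos: [585.8, -200.1, 469.1]
ee_rot: [-180.0, -0.0, 111.3]
force: [0.1, -0.2, 0.1]
gripper_width: 54.7
t 46.42 grasp [ 585.8 -200.1  297.1] rot [-1.7999e+02 -1.0000e-02  1.1125e+02] w 54.7 F [ 0.1 -0.2  0.1] q6 -41.0
scene lid_knob [334.2  76.7] 0.65 [538.1 315. ] expect [338.2  76.3]
scene coarse_center [334.4  91.7] 0.58 [541.8 318.4] expect [336.1  91.4]
scene jar_center [223.2 256.9] 0.96 [ 561.2 -110.5] expect 
scene weight_center [298.4 183.2] 0.45 [566.4 153.1] expect 
scene beaker_center [265.8 212.9] 0.73 [560.7  35.4] expect 
scene crucible_center [249.1 305. ] 0.77 [ 671.8 -161.8] expect 
top coarse_center [ 90.6 213.9] 0.55 [546.2 315.2] expect [ 87.2 215.3]
top jar_center [303.9 198.2] 0.79 [ 548.7 -106.4] expect 
top weight_center [192.6 208. ] 0.5 [561.8 146.2] expect 
top beaker_center [243.  198.5] 0.53 [567.2  30.3] expect 
top crucible_center [320.6 140.7] 0.49 [ 680.1 -168.2] expect
```

View pics/final.png

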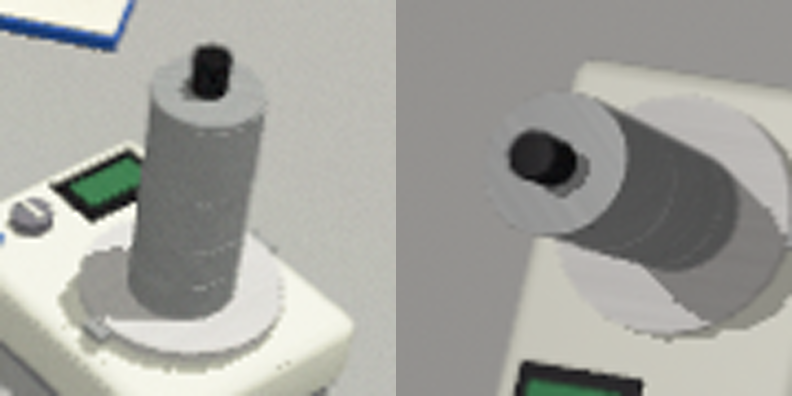

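The finished stack is straight and closed up, with the lid flush. The knob is at scene crop (211,72) and top crop (542,158). The gripper is well clear and the bystanders have not moved.

```bash
python3 -m handwheel '[{"gripper":60,"travel":[0,0,0],"twist":0},{"gripper":60,"travel":[0,0,0],"twist":0},{"gripper":60,"travel":[0,0,0],"twist":0}]'; python3 -c "from workcell import env; print(env.job_done())"
```

```text
time_s: 47.47
ee_pos: [586.0, -198.6, 469.5]
ee_rot: [-180.0, 0.0, 111.3]
force: [-0.4, -0.2, -0.1]
gripper_width: 54.9
the job is handed in; nothing more can be done
None
```

I built the stack on the shaker deck in order: pan, fine, medium, coarse, lid. I let go of it and handed it in at about 47.5 s of the 118 s allowed. I centred each piece by gripping it twice, a quarter turn apart. Then I lowered it to its worked-out nested height and opened only on a light touch of at most 4 N.

**Final pictures:** both cameras show a straight, closed stack with the lid flush and the gripper well clear. My gripper placings on the stack agreed within about 1 mm.

**Bystanders:** the jar, weight, beaker and crucible were found where they had been, within about 10 mm. That is the detectors' scatter, so it does not show a smaller movement.

**Checks that failed or disagreed:**
- The networks did not find the medium and coarse sieves in the scene view when I checked them, at least in part because the arm hid the stack. I judged those two from the top picture, the contact height and the final pictures.
- The top camera did not report the lid at the end. The scene camera's lid point was 4 px from where I expected it, which is about 9 mm, while the coarse sieve was within 2 px there and about 4 px off in the top view. The pictures show both pieces centred, so I put this down to detector error.

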